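Honeycomb-pack the hexagonal canisters and stack the pot on them

TASK

Put the red and the green hexagonal canister into the wooden tray next to the blue one, so that all three stand on the tray floor nested like honeycomb cells: each touching both others flat face to flat face, with no gap, their three corners meeting at one point. Then stand the smaller yellowish pot upright on their lids, centred over the point where the three canisters meet. Leave the screwdriver, the loupe and the hammer as they are.

Things in the scene. Friction and masses are not known exactly. Their poses are not given: they have to be found in the camera images.
- tray: low square wooden tray with a cork floor, fixed to the chest top; outside 187 x 187 mm, rim 16 mm high and 6 mm thick, inside 175 x 175 mm, its floor 5 mm above its underside. Origin: centre of the underside, x and y along its sides, z up. A tall wardrobe front runs along y = +0.25 m beside the robot and the chest, and the raised side of a desk along about y = -0.33 m right of the chest
- canister_blue: closed hexagonal prism canister, 52 mm across flats (about 60 mm across corners), 62 mm tall, 0.14 to 0.28 kg; blue body, bare aluminium lid with a blue dot, flat top. Origin: centre of the underside, z up; the side faces look along its own x axis and every 60 degrees from it (0, 60, 120, ...), corners at 30, 90, ... At the start it stands in the tray, loose, on the far side of it, with a corner towards the near side (tray -x, within about 12 degrees); it may be shifted
- canister_red: closed hexagonal prism canister, 52 mm across flats (about 60 mm across corners), 62 mm tall, 0.14 to 0.28 kg; red body, bare aluminium lid with a red dot, flat top. Origin: centre of the underside, z up; the side faces look along its own x axis and every 60 degrees from it (0, 60, 120, ...), corners at 30, 90, ... Starts on the chest top, left of the tray
- canister_green: closed hexagonal prism canister, 52 mm across flats (about 60 mm across corners), 62 mm tall, 0.14 to 0.28 kg; green body, bare aluminium lid with a green dot, flat top. Origin: centre of the underside, z up; the side faces look along its own x axis and every 60 degrees from it (0, 60, 120, ...), corners at 30, 90, ... Starts on the chest top, left of the tray
- wax_pot: yellowish round plastic pot with a screw lid, fixed shut; 28 mm tall, lid (upper 14 mm) 56 mm in diameter, base (lower half) 51 mm, 0.04 to 0.085 kg. Origin: centre of the underside, z up. Starts on the chest top, left of the tray
- screwdriver: bystander, to be left where it lies: small screwdriver with a yellow band, 102 mm long and 8 mm thick, lying in front of the tray. Origin: centre of its underside, y along it
- loupe: bystander, to be left where it lies: black eye loupe, 36 mm in diameter, 27 mm tall, standing behind the tray. Origin: centre of its underside
- hammer: bystander, to be left where it lies: small hammer, 134 mm long, 20 mm high, lying behind the tray. Origin: centre of its underside, y along it
Not all that is in view belongs to the job. Leave any turquoise look-alike of the canister_green alone.

How it is judged:
By the outcome, as a careful person would: the job done as asked, in the order asked, and still so for the second after the job is handed in, with the robot touching nothing.
It also fails if it takes over 72 s, if anything falls off the work surface, if the arm or the gripper's body presses on something with over 40 N, if the wrist force passes 120 N, or if a joint passes its speed limit or range.

ROBOT

A 7-joint arm with a two-finger parallel gripper is mounted at the origin on a cart in front of the work surface, level with it; the furniture and walls round the work are solid. World frame = base frame: x ahead of the robot, y to its left, z up, the work surface at z = 0. Lengths are in m, angles in rad, forces in N, time in s.
With the tool pointing down it reaches from about 0.425 to 0.875 m from the base axis. Payload 4.7 kg.
Tool frame: the origin (TCP) lies between the finger pads; the fingertips stand 17 mm ahead of it and the grasp point (between the pads) lies 2 mm behind it (env.finger_overhang is the distance from the TCP to the fingertips, in m); z points along the fingers, y is the line along which they close (so a half turn about z gives the same grasp; the last joint's range is limited). The gripper opens to 85 mm and grips with 20 to 120 N. Pads are 22 mm wide; open, the fingers measure 114 mm over their backs; the gripper's body (76 mm by 85 mm) begins 54 mm behind the grasp point. The pads swing forward as they close: fully open they stand 13 mm farther back than shut.
Start: joints at [1.304, 0.321, -0.07, 1.45, 0.023, 1.371, -0.057], TCP at [0.18, -0.625, 0.248] pointing down, gripper open.
Joint ranges: [-2.86, 2.86], [-0.3, 2.09], [-1.38, 1.24], [0.06, 2.45], [-1.56, 4.7], [0.09, 2.05], [-2.69, 2.69]. Speed limits (rad/s): [2.57, 2.57, 3.14, 3.14, 3.14, 3.14, 3.14].

INTERFACE

Orientations are given as a rotation vector (axis times angle).
In Python, from station import env gives the robot as it stands. The module is installed in compiled form; this text tells all that it offers.
- The arm moves only by the tool step_arm, never from a script. Its argument "deltas" is a list that holds one entry, the list of rows, each a list of 6 numbers: the shift along the tool's x, y, z as a fraction of full scale, then the turn, a rotation vector about the tool's x, y, z as a fraction of full scale. A call has 1 to 20 rows; each row is the pose to reach, as a shift and turn from the pose commanded when the call began, along the tool's axes at that moment; what a row does not reach only later rows make up. Full scale, the value 1, is 0.1 m for a shift and 45 degrees for a turn. A row lasts 1/10 s, in which the tool goes at most 50 mm and 8.59 degrees, less where a joint would pass 70% of its speed; a pose out of reach is approached as far as the arm can. A call with a number of a shift or a turn outside -1 to 1 is refused whole. A call with a gripper value outside its range is refused whole. "jaw" is the gripper command: -1 is shut, 1 is fully open, values between are in proportion, set as the call begins (left out, the last holds). The fingers move at their own pace and stop on an object; "newtons" is the grip in N (left out, the last holds). Time passes only in rows, so rows that repeat a pose let the fingers close. It gives the time, the measured TCP pose, the force, the opening and the grip force at its end, in the units of the state.
- env.read_state(): the state, without advancing time (a new reading comes with each control period).
- env.get_image(name): name is "side" or "top" or "wrist"; returns a dict with "image" (384x512x3 uint8, red, green, blue), "fx", "fy", "cx", "cy" (pixels), "k1" (the pictures are not rectified: a ray, as slopes to the right and down, at radius r is drawn at 1 + k1 r^2 times it, then the intrinsics apply), "R" (3x3) and "t" (3): a world point X has camera coordinates R X + t. Camera axes: x right, y down, z forward; pixel columns grow to the right and rows downward; lengths in m; the calibration is good to about 2 mm. A picture is of the moment at which its call begins. There is no depth.
- env.finish_job(): hands the job in; it is judged then, once.
The state is a dict: "time": time; "qpos": joint angles; "dq": joint speeds; "joint_torque": joint torques, N m; "position": TCP position; "tcp_rot": TCP orientation; "wrist_force": force on the tool from outside, world axes, zero at the start; "ft_torque": the same for the moment, N m; "finger_gap": finger opening in m; "grasp_force": force on a finger pad.
Only numpy, scipy, OpenCV 4.12 (cv2) and the standard library are available. Lean on these libraries where they do the work, as an engineer would, in place of code of your own. Each camera call takes 0.05 s, during which the arm holds its last target. There are 200 camera calls.

## Working session

There is one attempt and no reset: what is moved stays moved. The work goes in short steps, Python scripts to look and compute and a tool call to move; the robot and the scene stay as the last step left them, time stands still between calls to the robot, and variables do not carry over. Pictures are saved under pics/ and viewed, at most 13 in all, crops included, and the job is handed in when it is done.

Besides the shell and the picture viewer there is one more tool, called by a JSON object that holds its "fn" and its "kwargs", one argument or row to a line. step_arm: Moves the arm, as the interface text tells. Shift numbers are shares of 0.1 m and turn numbers shares of 45 degrees, none past 1 either way. Its arguments: {"type":"object","properties":{"deltas":{"type":"array","items":{"type":"array","items":{"type":"array","items":{"type":"number"}}}},"jaw":{"type":"number"},"newtons":{"type":"number"}},"required":["deltas"]}

```bash
mkdir -p pics
cat > h.py <<'E'
import numpy as np, cv2
from station import env
from scipy.spatial.transform import Rotation as Ro
def grab(n,f=None):
    d=env.get_image(n)
    if f: cv2.imwrite(f,d["image"][:,:,::-1])
    return d
def px2w(d,u,v,z):
    s=np.array([(u-d["cx"])/d["fx"],(v-d["cy"])/d["fy"]]); p=s.copy()
    for _ in range(20): p=s/(1+d["k1"]*(p@p))
    R=np.array(d["R"]);t=np.array(d["t"]); r=R.T@np.array([*p,1]); c=-R.T@t
    return c+r*(z-c[2])/r[2]
def w2px(d,X):
    X=np.atleast_2d(X);q=X@np.array(d["R"]).T+np.array(d["t"]);p=q[:,:2]/q[:,2:]
    p=p*(1+d["k1"]*(p**2).sum(1,keepdims=True))
    return p*[d["fx"],d["fy"]]+[d["cx"],d["cy"]]
E
python3 - <<'E'
from h import *
s=env.read_state();print(s,env.finger_overhang)
ims=[]
for n in("top","side"):
    d=grab(n,f"pics/{n}0.png");print(n,d["fx"],d["k1"],-np.array(d["R"]).T@d["t"]); print(np.round(d["R"],3))
E
```

```text
{'time': 0.0, 'qpos': array([ 1.30414801,  0.32185438, -0.0701102 ,  1.45167662,  0.02254686,
        1.37079766, -0.05690114]), 'dq': array([ 0.00097633,  0.0001066 , -0.00115203,  0.00053319,  0.0004701 ,
        0.00087204,  0.00012581]), 'joint_torque': array([ 1.43769175e-04, -4.93587220e+01, -3.82209057e-01, -3.14332509e+01,
        1.30242857e-02,  1.16159348e-02, -2.11571125e-05]), 'position': array([ 0.17994428, -0.62406724,  0.24720246]), 'tcp_rot': array([-3.10877572e+00, -4.39349122e-01,  4.87532634e-04]), 'wrist_force': array([ 0.33038648,  0.52819611, -0.51267549]), 'ft_torque': array([-0.008425  , -0.01313052,  0.01887748]), 'grasp_force': 0.0, 'finger_gap': 0.08563025851389929} 0.017
top 451.4088867276673 0.06283456031997241 [ 0.43384561 -0.0337766   0.93033101]
[[ 0.016 -1.    -0.003]
 [-0.983 -0.015 -0.18 ]
 [ 0.18   0.006 -0.984]]
side 480.56283750478457 -0.19258863683001595 [ 0.59650236 -0.68113807  0.86992912]
[[ 0.998 -0.063 -0.018]
 [-0.061 -0.788 -0.613]
 [ 0.025  0.613 -0.79 ]]
```

View pics/top0.png

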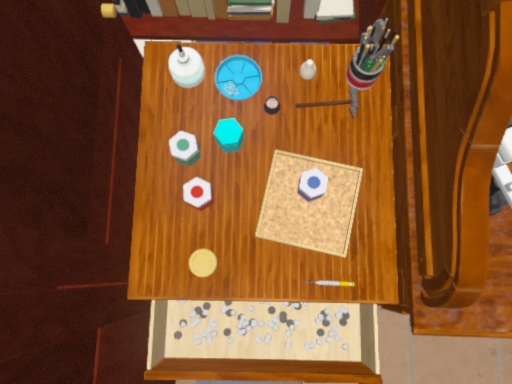

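View pics/side0.png

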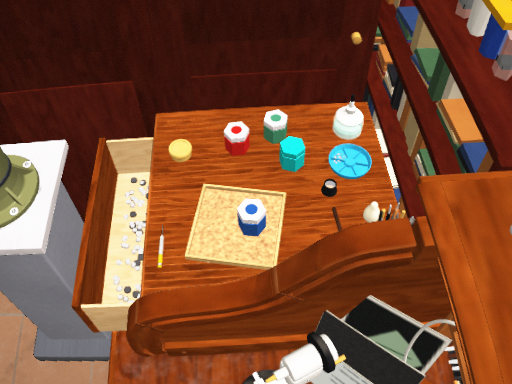

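The top view (image up = +x, left = +y) shows the green lid at (184,146), red at (197,192) and the pot at (203,262). Blue is at (313,183) in the tray, whose corners are (277,151), (362,165), (345,255) and (257,238). The turquoise look-alike is at (228,131), the loupe at (272,105), the hammer at (330,104) and the screwdriver at (332,284). The side view agrees; the desk's scroll end is at about (135,315).

```bash
cat >> h.py <<'E'
def hexfit(d,u,v,z,rad=22):
    """lid pose: bright unsaturated blob (dot filled) round (u,v), corner yaw by 6-fold moment"""
    hsv=cv2.cvtColor(d["image"],cv2.COLOR_RGB2HSV)
    m=((hsv[...,1]<70)&(hsv[...,2]>120)).astype(np.uint8)
    k=np.zeros_like(m);cv2.circle(k,(int(u),int(v)),int(rad),1,-1);m&=k
    cs,_=cv2.findContours(m,cv2.RETR_EXTERNAL,cv2.CHAIN_APPROX_NONE)
    c=max(cs,key=cv2.contourArea);f=np.zeros_like(m);cv2.drawContours(f,[c],-1,1,-1)
    ys,xs=np.nonzero(f);P=np.array([px2w(d,a,b,z)[:2] for a,b in zip(xs,ys)])
    c0=P.mean(0);q=(P-c0)@[1,1j]
    corner=np.degrees(np.angle((q**6/abs(q)**2).sum()))/6
    return c0,(corner+30+30)%60-30,np.sqrt(len(P)) , m
E
python3 - <<'E'
from h import *
d=grab("top");e=grab("side")
for n,u,v,z,us,vs in(("green",184,146,.062,276,118),("red",197,192,.062,237,131),("blue",313,183,.067,252,210)):
    print(n,*[(np.round(a[0],4),round(a[1],1)) for a in (hexfit(d,u,v,z),hexfit(e,us,vs,z,18))])
hsv=cv2.cvtColor(d["image"],cv2.COLOR_RGB2HSV)
m=np.zeros((384,512),bool);m[245:280,185:222]=1
m&=(hsv[...,0]>22)&(hsv[...,2]>170)&(hsv[...,1]>60)
ys,xs=np.nonzero(m);P=np.array([px2w(d,a,b,.028)[:2] for a,b in zip(xs,ys)]);print("pot",P.mean(0),2*np.sqrt(len(P)/np.pi)/485)
for c in((277,151),(362,165),(345,255),(257,238)):print("tray",px2w(d,*c,.016))
for c in((308,282),(355,284),(272,105),(243,40),(228,131),(130,300),(397,303),(143,40)):print(px2w(d,*c,0.))
for z in(0,.1,.2,.3):print("desk",z,px2w(d,430,305,z)[:2],px2w(e,135,315,z)[:2],px2w(e,150,350,z)[:2])
cv2.imwrite("pics/c0.png",cv2.resize(d["image"][100:300,160:380,::-1],None,fx=3.5,fy=3,interpolation=2)[:600])
E
```

```text
green (array([0.6824, 0.1221]), np.float64(-17.2)) (array([0.6836, 0.1167]), np.float64(-16.8))
red (array([0.5897, 0.0917]), np.float64(-25.9)) (array([0.5899, 0.0865]), np.float64(-26.1))
blue (array([ 0.6074, -0.1335]), np.float64(19.7)) (array([ 0.6114, -0.1395]), np.float64(20.5))
pot [0.45536326 0.07960747] 0.048356537260495165
tray [ 0.6871618  -0.06612735  0.016     ]
tray [ 0.65962685 -0.24238837  0.016     ]
tray [ 0.47414923 -0.20378436  0.016     ]
tray [ 0.50497196 -0.02732467  0.016     ]
[ 0.41972466 -0.13136842  0.        ]
[ 0.41770896 -0.22542745  0.        ]
[ 0.79422943 -0.05490356  0.        ]
[0.94405005 0.01110215 0.        ]
[0.73425055 0.03880715 0.        ]
[0.37973052 0.22366472 0.        ]
[ 0.38283609 -0.30709986  0.        ]
[0.93946341 0.23180127 0.        ]
desk 0 [ 0.38071513 -0.37126543] [ 0.37394562 -0.32184815] [ 0.40661133 -0.39317818]
desk 0.1 [ 0.38642605 -0.33498922] [ 0.39952894 -0.3631492 ] [ 0.42843966 -0.42627972]
desk 0.2 [ 0.39213698 -0.29871301] [ 0.42511226 -0.40445026] [ 0.450268   -0.45938125]
desk 0.3 [ 0.3978479 -0.2624368] [ 0.45069558 -0.44575132] [ 0.47209633 -0.49248279]
```

```bash
cat >> h.py <<'E'
def pose():
    s=env.read_state();y=Ro.from_rotvec(s["tcp_rot"]).as_matrix()
    return s,np.array(s["position"]),np.degrees(np.arctan2(y[1,1],y[0,1])),y[:,2]
def plan(p,psi,wps,dec=2):
    """one step_arm row per waypoint (x,y,z,psi), each as its own call, tool upright"""
    p=np.array(p)
    for w in wps:
        a=np.radians(psi);X=[-np.sin(a),np.cos(a),0];Y=[np.cos(a),np.sin(a),0]
        D=np.array(w[:3])-p;r=np.round([D@X*10,D@Y*10,-D[2]*10],dec);t=round(-(w[3]-psi)/45,3)
        print(r.tolist(),"turn",t,"BAD" if max(abs(r).max(),abs(t))>1 else "")
        p=p+(r[0]*np.array(X)+r[1]*np.array(Y)-[0,0,r[2]])/10;psi=psi-t*45
E
python3 - <<'E'
from h import *
s,p,psi,z=pose();print(p,psi,z,s["time"])
plan(p,psi,[(.18,-.56,.33,psi),(.26,-.48,.34,psi),(.31,-.39,.34,psi),(.37,-.30,.34,psi),(.42,-.21,.34,psi),(.50,-.17,.27,psi),(.585,-.14,.22,psi-20)])
E
```

```text
[ 0.1799879  -0.62428677  0.24767816] -73.91159771343932 [-4.19005857e-04  1.03144992e-03 -9.99999380e-01] 0.2
[0.18, -0.62, -0.82] turn -0.0 
[0.99, -0.54, -0.1] turn -0.0 
[0.73, -0.73, -0.0] turn -0.0 
[0.82, -0.7, -0.0] turn -0.0 
[0.73, -0.73, -0.0] turn -0.0 
[0.88, -0.16, 0.7] turn -0.0 
[0.9, -0.05, 0.5] turn 0.444
```

{"fn": "step_arm", "kwargs": {
  "deltas": [
    [[0.18, -0.62, -0.82, 0, 0, 0], [0.18, -0.62, -0.82, 0, 0, 0], [0.18, -0.62, -0.82, 0, 0, 0]]
  ]
}}

```text
time: 0.5
position: [0.182, -0.5593, 0.3369]
tcp_rot: [3.102, 0.442, 0.004]
wrist_force: [0.4, -0.2, 1.4]
finger_gap: 0.0853
grasp_force: 0.0
```

{"fn": "step_arm", "kwargs": {
  "deltas": [
    [[0.99, -0.54, -0.1, 0, 0, 0], [0.99, -0.54, -0.1, 0, 0, 0], [0.99, -0.54, -0.1, 0, 0, 0]]
  ]
}}

```text
time: 0.8
position: [0.2659, -0.4764, 0.3412]
tcp_rot: [3.109, 0.453, 0.005]
wrist_force: [-0.1, 0.6, -0.3]
finger_gap: 0.0853
grasp_force: 0.0
```

{"fn": "step_arm", "kwargs": {
  "deltas": [
    [[0.73, -0.73, 0, 0, 0, 0], [0.73, -0.73, 0, 0, 0, 0], [0.73, -0.73, 0, 0, 0, 0]]
  ]
}}

```text
time: 1.1
position: [0.315, -0.3844, 0.3408]
tcp_rot: [-3.108, -0.456, -0.003]
wrist_force: [0.8, 0.5, 0.9]
finger_gap: 0.0851
grasp_force: 0.0
```

{"fn": "step_arm", "kwargs": {
  "deltas": [
    [[0.82, -0.7, 0, 0, 0, 0], [0.82, -0.7, 0, 0, 0, 0], [0.82, -0.7, 0, 0, 0, 0]]
  ]
}}

```text
time: 1.4
position: [0.3734, -0.2949, 0.3406]
tcp_rot: [-3.108, -0.455, -0.003]
wrist_force: [-0.7, 0.5, 0.5]
finger_gap: 0.0855
grasp_force: 0.0
```

{"fn": "step_arm", "kwargs": {
  "deltas": [
    [[0.73, -0.73, 0, 0, 0, 0], [0.73, -0.73, 0, 0, 0, 0], [0.73, -0.73, 0, 0, 0, 0]]
  ]
}}

```text
time: 1.7
position: [0.4228, -0.2038, 0.3407]
tcp_rot: [-3.107, -0.457, -0.003]
wrist_force: [0.0, -0.2, -0.2]
finger_gap: 0.0855
grasp_force: 0.0
```

{"fn": "step_arm", "kwargs": {
  "deltas": [
    [[0.88, -0.16, 0.7, 0, 0, 0], [0.88, -0.16, 0.7, 0, 0, 0], [0.88, -0.16, 0.7, 0, 0, 0]]
  ]
}}

```text
time: 2.0
position: [0.5007, -0.1678, 0.2667]
tcp_rot: [-3.106, -0.446, 0.004]
wrist_force: [-0.2, 0.4, 0.1]
finger_gap: 0.0855
grasp_force: 0.0
```

{"fn": "step_arm", "kwargs": {
  "deltas": [
    [[0.9, -0.05, 0.5, 0, 0, 0.444], [0.9, -0.05, 0.5, 0, 0, 0.444], [0.9, -0.05, 0.5, 0, 0, 0.444], [0.9, -0.05, 0.5, 0, 0, 0.444]]
  ]
}}

```text
time: 2.4
position: [0.5849, -0.1406, 0.2182]
tcp_rot: [-3.138, 0.105, 0.005]
wrist_force: [0.8, -0.8, 0.1]
finger_gap: 0.0855
grasp_force: 0.0
```

Run:
```python
from h import *
d=grab("wrist","pics/w1.png");s,p,psi,z=pose();print(p,psi,z,-np.array(d["R"]).T@d["t"])
for n in("blue",):
    u,v=w2px(d,[.6074,-.1335,.067])[0];print(u,v)
    try:
        a=hexfit(d,u,v,.067,95);print(a[0],a[1],a[2])
    except Exception as ex:print(ex)
# reference from blue dot
hsv=cv2.cvtColor(d["image"],cv2.COLOR_RGB2HSV);m=(abs(hsv[...,0].astype(int)-113)<12)&(hsv[...,1]>130)
ys,xs=np.nonzero(m);print(xs.mean(),ys.mean())
```

```text
[ 0.58444448 -0.14149502  0.21955513] -93.80455375616499 [-1.97452974e-03  1.33615193e-04 -9.99998042e-01] [ 0.65456892 -0.14585898  0.34338047]
249.7536743639555 160.61232661411054
[ 0.61299424 -0.13639485] 20.228105929984103 55.190578906186516
251.1359223300971 159.00582524271846
```

View pics/w1.png

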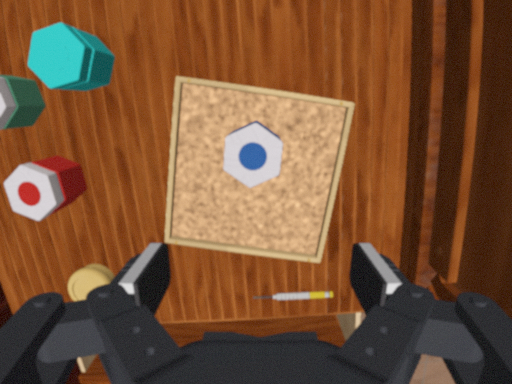

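The wrist view shows blue's dot at (252,156), with clear space around it in the tray. The turquoise look-alike is at (70,57) and red at (30,193), both well away. Next I grip blue at two yaws to centre it and fix its exact pose.

Run:
```python
from h import *
s,p,psi,z=pose();print(s["time"])
plan(p,psi,[(.610,-.135,.12,-100.3),(.610,-.135,.045,-100.3)],3)
```

```text
2.45
[0.251, -0.082, 0.996] turn 0.144 
[-0.0, 0.0, 0.75] turn 0.0
```

{"fn": "step_arm", "kwargs": {
  "deltas": [
    [[0.25, -0.08, 0.99, 0, 0, 0.144], [0.25, -0.08, 0.99, 0, 0, 0.144], [0.25, -0.08, 0.99, 0, 0, 0.144]]
  ]
}}

```text
time: 2.75
position: [0.6062, -0.1352, 0.1158]
tcp_rot: [-3.128, 0.283, 0.016]
wrist_force: [-1.9, -0.6, -0.7]
finger_gap: 0.0854
grasp_force: 0.0
```

{"fn": "step_arm", "kwargs": {
  "deltas": [
    [[0, 0, 0.4, 0, 0, 0], [0, 0, 0.75, 0, 0, 0], [0, 0, 0.75, 0, 0, 0], [0, 0, 0.75, 0, 0, 0]]
  ]
}}

```text
time: 3.15
position: [0.6107, -0.1356, 0.0487]
tcp_rot: [3.127, -0.285, 0.003]
wrist_force: [-0.7, -0.7, 0.7]
finger_gap: 0.0853
grasp_force: 0.0
```

{"fn": "step_arm", "kwargs": {
  "deltas": [
    [[0, 0, 0, 0, 0, 0], [0, 0, 0, 0, 0, 0], [0, 0, 0, 0, 0, 0], [0, 0, 0, 0, 0, 0], [0, 0, 0, 0, 0, 0], [0, 0, 0, 0, 0, 0]]
  ],
  "jaw": -1,
  "newtons": 20
}}

```text
time: 3.75
position: [0.6118, -0.1347, 0.0489]
tcp_rot: [3.127, -0.284, 0.005]
wrist_force: [-1.6, 0.3, 7.2]
finger_gap: 0.0517
grasp_force: 22.3
```

{"fn": "step_arm", "kwargs": {
  "deltas": [
    [[0, 0, 0, 0, 0, 0], [0, 0, 0, 0, 0, 0], [0, 0, 0, 0, 0, 0]]
  ],
  "jaw": 0.8
}}

```text
time: 4.05
position: [0.6102, -0.1341, 0.0462]
tcp_rot: [3.129, -0.284, -0.0]
wrist_force: [0.1, 0.5, 0.0]
finger_gap: 0.0766
grasp_force: 0.0
```

{"fn": "step_arm", "kwargs": {
  "deltas": [
    [[0, 0, 0, 0, 0, -0.667], [0, 0, 0, 0, 0, -0.667], [0, 0, 0, 0, 0, -0.667], [0, 0, 0, 0, 0, -0.667]]
  ]
}}

```text
time: 4.45
position: [0.61, -0.1341, 0.046]
tcp_rot: [-3.094, -0.543, 0.001]
wrist_force: [-0.2, -0.6, 0.7]
finger_gap: 0.0769
grasp_force: 0.0
```

{"fn": "step_arm", "kwargs": {
  "deltas": [
    [[0, 0, 0, 0, 0, -0.667], [0, 0, 0, 0, 0, -0.667], [0, 0, 0, 0, 0, -0.667], [0, 0, 0, 0, 0, -0.667], [0, 0, 0, 0, 0, -0.667], [0, 0, 0, 0, 0, -0.667]]
  ]
}}

```text
time: 5.05
position: [0.6101, -0.1342, 0.0461]
tcp_rot: [-2.852, -1.316, 0.0]
wrist_force: [0.5, -0.9, 0.7]
finger_gap: 0.0769
grasp_force: 0.0
```

Run:
```python
from h import *
s,p,psi,z=pose();print(s["time"],p,psi,z,s["finger_gap"],s["wrist_force"])
plan(p,psi,[(.6115,-.1345,.046,-40.3)],3)
```

```text
5.05 [ 0.61013487 -0.13423864  0.04608386] -40.45815688555238 [-3.48926017e-04  1.33748819e-04 -9.99999930e-01] 0.07688870856338807 [ 0.45245188 -0.86856384  0.66588027]
[0.007, 0.012, 0.001] turn -0.004
```

{"fn": "step_arm", "kwargs": {
  "deltas": [
    [[0, 0, 0, 0, 0, -0.003], [0, 0, 0, 0, 0, -0.003], [0, 0, 0, 0, 0, -0.003], [0, 0, 0, 0, 0, -0.003], [0, 0, 0, 0, 0, -0.003], [0, 0, 0, 0, 0, -0.003]]
  ],
  "jaw": -1
}}

```text
time: 5.65
position: [0.6105, -0.1342, 0.0464]
tcp_rot: [2.849, 1.322, 0.0]
wrist_force: [0.3, -0.9, 0.4]
finger_gap: 0.052
grasp_force: 21.8
```

Run:
```python
from h import *
s,p,psi,z=pose();print(s["time"],p,psi,z,s["finger_gap"],s["wrist_force"])
```

```text
5.65 [ 0.61046326 -0.13421945  0.04643535] -40.20683189671171 [ 4.00626413e-04 -2.54099387e-04 -9.99999887e-01] 0.05197339073624531 [ 0.28814574 -0.9164326   0.37803881]
```

{"fn": "step_arm", "kwargs": {
  "deltas": [
    [[0, 0, 0, 0, 0, 0], [0, 0, 0, 0, 0, 0], [0, 0, -0.4, 0, 0, 0], [0, 0, -0.8, 0, 0, 0], [0, 0, -0.8, 0, 0, 0]]
  ],
  "jaw": 0.9
}}

```text
time: 6.15
position: [0.614, -0.1341, 0.1323]
tcp_rot: [2.844, 1.32, 0.012]
wrist_force: [0.9, 0.1, 0.3]
finger_gap: 0.0814
grasp_force: 0.0
```

Run:
```python
from h import *
s,p,psi,z=pose();print(s["time"],p,psi,z,s["finger_gap"],s["wrist_force"])
plan(p,psi,[(.6,-.04,.127,-30),(.59,.055,.127,-26),(.590,.0905,.127,-26),(.590,.0905,.040,-26)],2)
```

```text
6.15 [ 0.61398529 -0.13409541  0.13230024] -40.19956704584749 [ 0.00952811 -0.00234299 -0.99995186] 0.08139488793042894 [0.90610689 0.0962221  0.25669652]
[0.63, -0.71, 0.05] turn -0.227 
[0.77, -0.57, 0.0] turn -0.089 
[0.32, -0.15, 0.0] turn 0.0 
[0.0, -0.0, 0.87] turn 0.0
```

{"fn": "step_arm", "kwargs": {
  "deltas": [
    [[0.63, -0.71, 0, 0, 0, -0.227], [0.63, -0.71, 0, 0, 0, -0.227], [0.63, -0.71, 0, 0, 0, -0.227]]
  ]
}}

```text
time: 6.45
position: [0.5953, -0.031, 0.1266]
tcp_rot: [-2.708, -1.585, -0.003]
wrist_force: [1.0, 0.5, -0.5]
finger_gap: 0.0812
grasp_force: 0.0
```

{"fn": "step_arm", "kwargs": {
  "deltas": [
    [[0.77, -0.57, 0, 0, 0, -0.089], [0.77, -0.57, 0, 0, 0, -0.089], [0.77, -0.57, 0, 0, 0, -0.089]]
  ]
}}

```text
time: 6.75
position: [0.5838, 0.0642, 0.1267]
tcp_rot: [-2.651, -1.678, -0.004]
wrist_force: [-0.5, 0.7, 0.1]
finger_gap: 0.0814
grasp_force: 0.0
```

{"fn": "step_arm", "kwargs": {
  "deltas": [
    [[0.32, -0.15, 0, 0, 0, 0], [0.32, -0.15, 0, 0, 0, 0], [0.32, -0.15, 0, 0, 0, 0]]
  ],
  "jaw": 1
}}

```text
time: 7.05
position: [0.5859, 0.0912, 0.1259]
tcp_rot: [-2.662, -1.668, 0.001]
wrist_force: [0.3, -0.6, 0.3]
finger_gap: 0.0848
grasp_force: 0.0
```

Run:
```python
from h import *
s,p,psi,z=pose();print(s["time"],p,psi,z,s["finger_gap"],s["wrist_force"])
plan(p,psi,[(.590,.0905,.040,-26)],3)
```

```text
7.05 [0.58594972 0.09123415 0.12593398] -25.84827845673296 [-6.54938064e-04 -1.65429575e-05 -9.99999785e-01] 0.08484492628848092 [ 0.3303666  -0.59967183  0.34082186]
[0.011, 0.04, 0.859] turn 0.003
```

{"fn": "step_arm", "kwargs": {
  "deltas": [
    [[0.024, 0.067, 0.3, 0, 0, 0], [0.024, 0.067, 0.7, 0, 0, 0], [0.024, 0.067, 0.86, 0, 0, 0], [0.024, 0.067, 0.86, 0, 0, 0], [0.024, 0.067, 0.86, 0, 0, 0]]
  ]
}}

```text
time: 7.55
position: [0.594, 0.0893, 0.0411]
tcp_rot: [2.664, 1.664, 0.001]
wrist_force: [0.4, 0.3, 1.2]
finger_gap: 0.0857
grasp_force: 0.0
```

{"fn": "step_arm", "kwargs": {
  "deltas": [
    [[0, 0, 0, 0, 0, 0], [0, 0, 0, 0, 0, 0], [0, 0, 0, 0, 0, 0], [0, 0, 0, 0, 0, 0], [0, 0, 0, 0, 0, 0], [0, 0, 0, 0, 0, 0]]
  ],
  "jaw": -1
}}

```text
time: 8.15
position: [0.5942, 0.0899, 0.0418]
tcp_rot: [2.663, 1.665, 0.002]
wrist_force: [-1.4, 0.4, 7.4]
finger_gap: 0.0517
grasp_force: 22.3
```

{"fn": "step_arm", "kwargs": {
  "deltas": [
    [[0, 0, 0, 0, 0, 0], [0, 0, 0, 0, 0, 0], [0, 0, 0, 0, 0, 0]]
  ],
  "jaw": 0.8
}}

```text
time: 8.45
position: [0.5934, 0.0893, 0.0401]
tcp_rot: [2.664, 1.665, -0.0]
wrist_force: [0.9, 0.5, 0.1]
finger_gap: 0.0767
grasp_force: 0.0
```

{"fn": "step_arm", "kwargs": {
  "deltas": [
    [[0, 0, 0, 0, 0, -0.667], [0, 0, 0, 0, 0, -0.667], [0, 0, 0, 0, 0, -0.667], [0, 0, 0, 0, 0, -0.667]]
  ]
}}

```text
time: 8.85
position: [0.5934, 0.0893, 0.04]
tcp_rot: [-2.137, -2.303, 0.0]
wrist_force: [0.1, -0.1, 1.2]
finger_gap: 0.077
grasp_force: 0.0
```

{"fn": "step_arm", "kwargs": {
  "deltas": [
    [[0, 0, 0, 0, 0, -0.667], [0, 0, 0, 0, 0, -0.667], [0, 0, 0, 0, 0, -0.667], [0, 0, 0, 0, 0, -0.667], [0, 0, 0, 0, 0, -0.667]]
  ]
}}

```text
time: 9.35
position: [0.5934, 0.0893, 0.0399]
tcp_rot: [-1.474, -2.774, -0.0]
wrist_force: [0.2, 0.2, -0.6]
finger_gap: 0.077
grasp_force: 0.0
```

{"fn": "step_arm", "kwargs": {
  "deltas": [
    [[0, 0, 0, 0, 0, 0], [0, 0, 0, 0, 0, 0], [0, 0, 0, 0, 0, 0], [0, 0, 0, 0, 0, 0], [0, 0, 0, 0, 0, 0], [0, 0, 0, 0, 0, 0]]
  ],
  "jaw": -1,
  "newtons": 40
}}

```text
time: 9.95
position: [0.5936, 0.0896, 0.0404]
tcp_rot: [1.474, 2.774, 0.0]
wrist_force: [1.0, 0.3, 1.2]
finger_gap: 0.0516
grasp_force: 43.6
```

Run:
```python
from h import *
s,p,psi,z=pose();print(s["time"],p,psi,z,s["finger_gap"],s["wrist_force"])
n=np.radians(139.8);T=np.array([.5707,-.1006])+.003*np.array([np.cos(n),np.sin(n)]);print(T)
plan(p,psi,[(p[0],p[1],.125,psi),(.59,0.0,.125,20),(.58,-.09,.125,19.8),(*T,.075,19.8),(*T,p[2]+.006,19.8)],3)
```

```text
9.95 [0.59364142 0.08961248 0.04042413] 34.04033437626919 [ 4.65375477e-04 -5.53472204e-05 -9.99999890e-01] 0.051624430198092715 [1.04366479 0.33832594 1.23673677]
[ 0.56840861 -0.09866363]
[0.0, 0.0, -0.846] turn -0.0 
[-0.722, -0.532, 0.0] turn 0.312 
[-0.812, -0.402, 0.0] turn 0.004 
[-0.042, -0.138, 0.5] turn 0.0 
[0.0, 0.0, 0.286] turn 0.0
```

{"fn": "step_arm", "kwargs": {
  "deltas": [
    [[0, 0, -0.3, 0, 0, 0], [0, 0, -0.846, 0, 0, 0], [0, 0, -0.846, 0, 0, 0]]
  ]
}}

```text
time: 10.25
position: [0.5962, 0.0911, 0.13]
tcp_rot: [1.471, 2.769, 0.008]
wrist_force: [0.4, 0.3, -1.3]
finger_gap: 0.0519
grasp_force: 43.5
```

{"fn": "step_arm", "kwargs": {
  "deltas": [
    [[-0.35, -0.26, 0, 0, 0, 0.15], [-0.722, -0.532, 0, 0, 0, 0.312], [-0.722, -0.532, 0, 0, 0, 0.312]]
  ]
}}

```text
time: 10.55
position: [0.5893, -0.0102, 0.123]
tcp_rot: [1.819, 2.56, -0.012]
wrist_force: [0.7, -0.7, -2.4]
finger_gap: 0.0515
grasp_force: 43.5
```

{"fn": "step_arm", "kwargs": {
  "deltas": [
    [[-0.4, -0.2, 0, 0, 0, 0.002], [-0.812, -0.402, 0, 0, 0, 0.004], [-0.812, -0.402, 0, 0, 0, 0.004]]
  ]
}}

```text
time: 10.85
position: [0.5781, -0.1002, 0.1228]
tcp_rot: [-1.821, -2.56, 0.01]
wrist_force: [0.1, -1.4, -2.0]
finger_gap: 0.0517
grasp_force: 43.4
```

{"fn": "step_arm", "kwargs": {
  "deltas": [
    [[-0.042, -0.138, 0.2, 0, 0, 0], [-0.042, -0.138, 0.5, 0, 0, 0], [-0.042, -0.138, 0.5, 0, 0, 0], [-0.042, -0.138, 0.5, 0, 0, 0], [-0.042, -0.138, 0.5, 0, 0, 0]]
  ]
}}

```text
time: 11.35
position: [0.5692, -0.0981, 0.0761]
tcp_rot: [1.804, 2.57, 0.002]
wrist_force: [0.6, 0.0, -1.7]
finger_gap: 0.0516
grasp_force: 43.3
```

Run:
```python
from h import *
s,p,psi,z=pose();print(s["time"],p,psi,z,s["finger_gap"],s["wrist_force"])
plan(p,psi,[(.5684,-.0987,.047,19.8),(.5684,-.0987,.0453,19.8),(.57095,-.1008,.0453,19.8)],3)
```

```text
11.35 [ 0.56922706 -0.09814803  0.07606913] 19.872314232141214 [ 1.73595938e-03  4.95417375e-05 -9.99998492e-01] 0.05156598407426645 [ 0.62489027  0.0460047  -1.69054125]
[-0.002, -0.01, 0.291] turn 0.002 
[-0.0, 0.0, 0.017] turn -0.0 
[-0.029, 0.017, -0.0] turn -0.0
```

{"fn": "step_arm", "kwargs": {
  "deltas": [
    [[-0.002, -0.01, 0.15, 0, 0, 0], [-0.002, -0.01, 0.29, 0, 0, 0], [-0.002, -0.01, 0.305, 0, 0, 0], [-0.002, -0.01, 0.305, 0, 0, 0], [-0.002, -0.01, 0.305, 0, 0, 0]]
  ]
}}

```text
time: 11.85
position: [0.5681, -0.0995, 0.0446]
tcp_rot: [1.805, 2.57, 0.0]
wrist_force: [0.0, -1.2, 2.7]
finger_gap: 0.0515
grasp_force: 45.5
```

Run:
```python
from h import *
s,p,psi,z=pose();print(s["time"],p,psi,z,s["finger_gap"],s["wrist_force"])
plan(p,psi,[(.57095,-.1008,p[2],19.8)],3)
```

```text
11.85 [ 0.56807025 -0.09948184  0.04455576] 19.819035917922278 [ 1.17895668e-03 -5.76738186e-04 -9.99999139e-01] 0.051466480305106366 [ 0.04784574 -1.1857034   2.66271681]
[-0.022, 0.023, -0.0] turn 0.0
```

{"fn": "step_arm", "kwargs": {
  "deltas": [
    [[-0.01, 0.01, 0, 0, 0, 0], [-0.022, 0.023, 0, 0, 0, 0], [-0.022, 0.023, 0, 0, 0, 0], [-0.022, 0.023, 0, 0, 0, 0], [-0.022, 0.023, 0, 0, 0, 0]]
  ]
}}

```text
time: 12.35
position: [0.5695, -0.0998, 0.0446]
tcp_rot: [-1.804, -2.57, 0.002]
wrist_force: [-4.3, 2.1, 7.6]
finger_gap: 0.0518
grasp_force: 46.0
```

Run:
```python
from h import *
s,p,psi,z=pose();print(s["time"],p,psi,z,s["finger_gap"],s["wrist_force"])
```

```text
12.35 [ 0.56951962 -0.09984226  0.04458686] 19.852705982547004 [-2.02288159e-03  1.56562638e-04 -9.99997942e-01] 0.05177189935035451 [-4.31949395  2.06634656  7.62386387]
```

{"fn": "step_arm", "kwargs": {
  "deltas": [
    [[0, 0, 0, 0, 0, 0], [0, 0, 0, 0, 0, 0], [0, 0, 0, 0, 0, 0]]
  ],
  "jaw": 0.6
}}

```text
time: 12.65
position: [0.5701, -0.1007, 0.044]
tcp_rot: [-1.806, -2.57, 0.0]
wrist_force: [-0.9, 0.0, -0.2]
finger_gap: 0.0682
grasp_force: 0.0
```

{"fn": "step_arm", "kwargs": {
  "deltas": [
    [[0, 0, -0.3, 0, 0, 0], [0, 0, -0.8, 0, 0, 0], [0, 0, -0.8, 0, 0, 0]]
  ]
}}

```text
time: 12.95
position: [0.5744, -0.1002, 0.1302]
tcp_rot: [1.8, 2.563, 0.007]
wrist_force: [-0.0, 0.5, -1.0]
finger_gap: 0.0684
grasp_force: 0.0
```

{"fn": "step_arm", "kwargs": {
  "deltas": [
    [[0.97, 0.4, 0, 0, 0, 0], [0.97, 0.4, 0, 0, 0, 0], [0.97, 0.4, 0, 0, 0, 0]]
  ],
  "jaw": 1
}}

```text
time: 13.25
position: [0.5744, 0.0129, 0.1251]
tcp_rot: [-1.792, -2.579, -0.007]
wrist_force: [0.3, 0.1, 0.2]
finger_gap: 0.0856
grasp_force: 0.0
```

Run:
```python
from h import *
s,p,psi,z=pose();print(s["time"],p,psi,z,s["finger_gap"],s["wrist_force"])
d=grab("top")
from itertools import product
for n,u,v,z,rad in(("green",184,146,.062,22),):
    a=hexfit(d,u,v,z,rad);print(n,a[0],a[1])
for n,X in(("blue",(.6104,-.1342,.067)),("red",(.5708,-.1007,.067))): print(n,w2px(d,X))
plan(p,psi,[(.65,.06,.125,40),(.685,.121,.125,43),(.685,.121,.040,43)],2)
cv2.imwrite("pics/t2.png",cv2.resize(d["image"][130:260,250:370,::-1],None,fx=4.5,fy=4.5,interpolation=2))
```

```text
13.25 [0.57436822 0.01294107 0.12511777] 20.416564536791796 [ 0.0015194   0.00423059 -0.9999899 ] 0.08556897524488158 [0.2501451  0.10623709 0.15771236]
green [0.70503762 0.09367571] 5.814227882913883
blue [[312.59262367 182.61778877]]
red [[295.34872791 202.42565634]]
[0.18, 0.87, 0.0] turn -0.435 
[0.24, 0.66, 0.0] turn -0.067 
[-0.0, 0.0, 0.85] turn 0.0
```

View pics/t2.png

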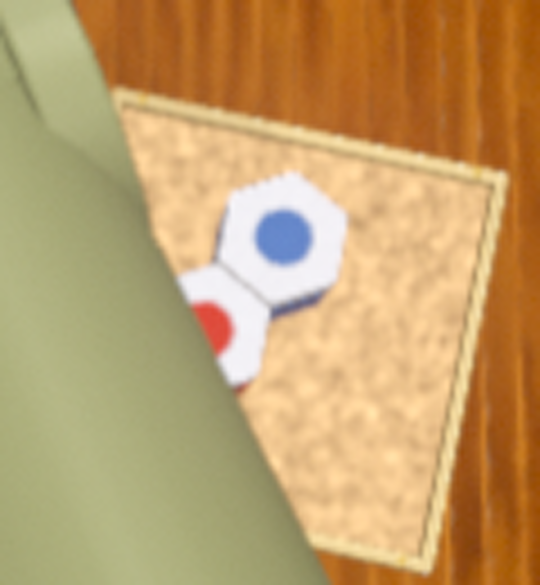

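The picture shows red seated against blue's left near face, with only a thin dark line between the lids, so any gap is about 1 mm at most. I'll check it from close by later. Green is next.

{"fn": "step_arm", "kwargs": {
  "deltas": [
    [[0.18, 0.87, 0, 0, 0, -0.435], [0.18, 0.87, 0, 0, 0, -0.435], [0.18, 0.87, 0, 0, 0, -0.435]]
  ]
}}

```text
time: 13.6
position: [0.6534, 0.0532, 0.1231]
tcp_rot: [-1.334, -2.843, -0.006]
wrist_force: [-0.3, 1.2, 0.1]
finger_gap: 0.0852
grasp_force: 0.0
```

{"fn": "step_arm", "kwargs": {
  "deltas": [
    [[0.24, 0.66, 0, 0, 0, -0.067], [0.24, 0.66, 0, 0, 0, -0.067], [0.24, 0.66, 0, 0, 0, -0.067], [0.24, 0.66, 0, 0, 0, -0.067]]
  ]
}}

```text
time: 14.0
position: [0.6865, 0.1101, 0.1235]
tcp_rot: [-1.268, -2.874, 0.002]
wrist_force: [-0.4, -0.2, 0.7]
finger_gap: 0.0855
grasp_force: 0.0
```

Run:
```python
from h import *
s,p,psi,z=pose();print(s["time"],p,psi,z,s["finger_gap"])
plan(p,psi,[(.6855,.121,.040,43)],3)
```

```text
14.0 [0.68646097 0.11005892 0.12346329] 42.39315379120722 [-0.00114427 -0.00115553 -0.99999868] 0.08548101991069404
[0.087, 0.067, 0.835] turn -0.013
```

{"fn": "step_arm", "kwargs": {
  "deltas": [
    [[0.087, 0.067, 0.2, 0, 0, -0.013], [0.087, 0.067, 0.6, 0, 0, -0.013], [0.087, 0.067, 0.835, 0, 0, -0.013], [0.087, 0.067, 0.835, 0, 0, -0.013], [0.087, 0.067, 0.835, 0, 0, -0.013]]
  ]
}}

```text
time: 14.5
position: [0.6853, 0.121, 0.0404]
tcp_rot: [-1.254, -2.88, 0.001]
wrist_force: [0.8, -0.3, 1.0]
finger_gap: 0.0855
grasp_force: 0.0
```

{"fn": "step_arm", "kwargs": {
  "deltas": [
    [[0, 0, 0, 0, 0, 0], [0, 0, 0, 0, 0, 0], [0, 0, 0, 0, 0, 0], [0, 0, 0, 0, 0, 0], [0, 0, 0, 0, 0, 0], [0, 0, 0, 0, 0, 0]]
  ],
  "jaw": -1,
  "newtons": 20
}}

```text
time: 15.1
position: [0.6865, 0.1222, 0.0426]
tcp_rot: [1.252, 2.879, 0.001]
wrist_force: [-0.8, -0.9, 6.4]
finger_gap: 0.0516
grasp_force: 22.4
```

{"fn": "step_arm", "kwargs": {
  "deltas": [
    [[0, 0, 0, 0, 0, 0], [0, 0, 0, 0, 0, 0], [0, 0, 0, 0, 0, 0]]
  ],
  "jaw": 0.8
}}

```text
time: 15.4
position: [0.6853, 0.122, 0.0405]
tcp_rot: [-1.252, -2.881, 0.001]
wrist_force: [0.1, -1.0, -0.2]
finger_gap: 0.077
grasp_force: 0.0
```

{"fn": "step_arm", "kwargs": {
  "deltas": [
    [[0, 0, 0, 0, 0, 0.667], [0, 0, 0, 0, 0, 0.667], [0, 0, 0, 0, 0, 0.667], [0, 0, 0, 0, 0, 0.667]]
  ]
}}

```text
time: 15.8
position: [0.6854, 0.122, 0.0406]
tcp_rot: [-1.962, -2.454, 0.001]
wrist_force: [-0.5, 0.1, -0.8]
finger_gap: 0.0772
grasp_force: 0.0
```

{"fn": "step_arm", "kwargs": {
  "deltas": [
    [[0, 0, 0, 0, 0, 0.667], [0, 0, 0, 0, 0, 0.667], [0, 0, 0, 0, 0, 0.667], [0, 0, 0, 0, 0, 0.667], [0, 0, 0, 0, 0, 0.667]]
  ]
}}

```text
time: 16.3
position: [0.6854, 0.1221, 0.0407]
tcp_rot: [2.526, 1.868, -0.001]
wrist_force: [-0.9, -0.1, 0.1]
finger_gap: 0.0768
grasp_force: 0.0
```

{"fn": "step_arm", "kwargs": {
  "deltas": [
    [[0, 0, 0, 0, 0, 0], [0, 0, 0, 0, 0, 0], [0, 0, 0, 0, 0, 0], [0, 0, 0, 0, 0, 0], [0, 0, 0, 0, 0, 0], [0, 0, 0, 0, 0, 0]]
  ],
  "jaw": -1,
  "newtons": 40
}}

```text
time: 16.9
position: [0.6856, 0.1221, 0.0408]
tcp_rot: [-2.526, -1.868, -0.0]
wrist_force: [-0.6, -0.2, -0.5]
finger_gap: 0.0516
grasp_force: 43.2
```

Run:
```python
from h import *
s,p,psi,z=pose();print(s["time"],p,psi,z,s["finger_gap"],s["wrist_force"])
M=np.array([.5809,-.1289]);a=np.radians(229.8);T=M+.0342*np.array([np.cos(a),np.sin(a)]);print(T)
plan(p,psi,[(p[0],p[1],.13,psi),(.65,.03,.13,-25),(.61,-.06,.13,-34),(.59,-.13,.13,-40.2),(*T,.08,-40.2)],3)
```

```text
16.9 [0.68556701 0.12210889 0.04081929] -17.02108181161069 [-7.78673998e-05  1.16035604e-04 -9.99999990e-01] 0.0515855948937436 [-0.59352945 -0.1934103  -0.53623501]
[ 0.55882535 -0.15502182]
[0.0, 0.0, -0.892] turn -0.0 
[-0.985, -0.07, 0.0] turn 0.177 
[-0.985, 0.017, 0.0] turn 0.2 
[-0.692, 0.226, 0.0] turn 0.138 
[-0.392, -0.077, 0.5] turn 0.0
```

{"fn": "step_arm", "kwargs": {
  "deltas": [
    [[0, 0, -0.3, 0, 0, 0], [0, 0, -0.89, 0, 0, 0], [0, 0, -0.89, 0, 0, 0], [0, 0, -0.89, 0, 0, 0]]
  ]
}}

```text
time: 17.3
position: [0.6868, 0.1224, 0.1321]
tcp_rot: [2.524, 1.867, 0.005]
wrist_force: [-0.9, -0.4, -3.0]
finger_gap: 0.0513
grasp_force: 43.2
```

{"fn": "step_arm", "kwargs": {
  "deltas": [
    [[-0.45, -0.03, 0, 0, 0, 0.08], [-0.985, -0.07, 0, 0, 0, 0.177], [-0.985, -0.07, 0, 0, 0, 0.177]]
  ]
}}

```text
time: 17.6
position: [0.6474, 0.0189, 0.1261]
tcp_rot: [2.656, 1.671, -0.016]
wrist_force: [0.2, -2.4, -2.2]
finger_gap: 0.0517
grasp_force: 43.3
```

{"fn": "step_arm", "kwargs": {
  "deltas": [
    [[-0.5, 0.01, 0, 0, 0, 0.1], [-0.985, 0.017, 0, 0, 0, 0.2], [-0.985, 0.017, 0, 0, 0, 0.2]]
  ]
}}

```text
time: 17.9
position: [0.606, -0.0712, 0.1265]
tcp_rot: [2.781, 1.455, -0.016]
wrist_force: [-0.1, -1.9, -2.4]
finger_gap: 0.0513
grasp_force: 43.2
```

{"fn": "step_arm", "kwargs": {
  "deltas": [
    [[-0.35, 0.11, 0, 0, 0, 0.07], [-0.692, 0.226, 0, 0, 0, 0.138], [-0.692, 0.226, 0, 0, 0, 0.138]]
  ]
}}

```text
time: 18.2
position: [0.5869, -0.1383, 0.1271]
tcp_rot: [2.855, 1.307, -0.011]
wrist_force: [-0.1, -1.5, -1.7]
finger_gap: 0.0517
grasp_force: 43.2
```

{"fn": "step_arm", "kwargs": {
  "deltas": [
    [[-0.392, -0.077, 0, 0, 0, 0], [-0.392, -0.077, 0.25, 0, 0, 0], [-0.392, -0.077, 0.4, 0, 0, 0], [-0.392, -0.077, 0.4, 0, 0, 0], [-0.392, -0.077, 0.4, 0, 0, 0]]
  ]
}}

```text
time: 18.7
position: [0.559, -0.1536, 0.0892]
tcp_rot: [-2.847, -1.325, 0.0]
wrist_force: [-0.1, -0.7, -1.3]
finger_gap: 0.0517
grasp_force: 43.2
```

Run:
```python
from h import *
s,p,psi,z=pose();print(s["time"],p,psi,z,s["finger_gap"],s["wrist_force"])
plan(p,psi,[(.5588,-.155,.048,-40.2),(.5588,-.155,.0462,-40.2)],3)
d=grab("wrist","pics/w3.png");print([w2px(d,X).round().tolist() for X in((.6104,-.1342,.067),(.5708,-.1007,.067),(.5809,-.1289,.067))])
```

```text
18.7 [ 0.55896716 -0.15362983  0.0892445 ] -40.091823084772656 [-0.00104934  0.00153657 -0.99999827] 0.051701056323304836 [-0.14255861 -0.66977281 -1.31792434]
[-0.012, 0.008, 0.412] turn 0.002 
[0.0, -0.0, 0.018] turn 0.0 
[[[314.0, 152.0]], [[207.0, 152.0]], [[261.0, 182.0]]]
```

View pics/w3.png

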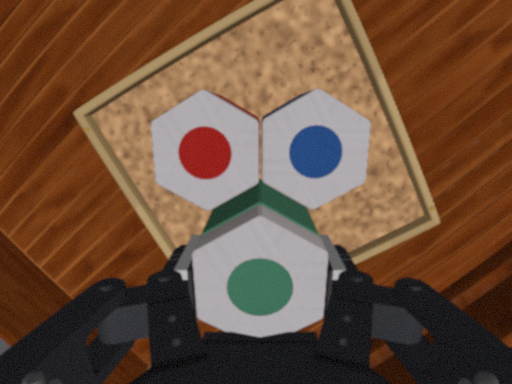

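The close view shows the red dot at (205,152) and the blue at (315,152). They are 110 px apart where touching would be about 107, so there is a gap of about 1.5 mm. Green is centred below them and well aligned. I'll set green down with clearance, close red onto blue, then nest green.

{"fn": "step_arm", "kwargs": {
  "deltas": [
    [[-0.012, 0.008, 0.2, 0, 0, 0], [-0.012, 0.008, 0.41, 0, 0, 0], [-0.012, 0.008, 0.43, 0, 0, 0], [-0.012, 0.008, 0.43, 0, 0, 0], [-0.012, 0.008, 0.43, 0, 0, 0]]
  ]
}}

```text
time: 19.25
position: [0.5596, -0.1562, 0.0481]
tcp_rot: [2.848, 1.323, 0.002]
wrist_force: [0.3, -0.7, -1.6]
finger_gap: 0.0518
grasp_force: 43.2
```

{"fn": "step_arm", "kwargs": {
  "deltas": [
    [[0, 0, 0, 0, 0, 0], [0, 0, 0, 0, 0, 0], [0, 0, 0, 0, 0, 0]]
  ],
  "jaw": 0.5
}}

```text
time: 19.55
position: [0.5592, -0.1567, 0.0477]
tcp_rot: [2.849, 1.322, 0.001]
wrist_force: [-1.0, -0.1, 0.2]
finger_gap: 0.064
grasp_force: 0.0
```

{"fn": "step_arm", "kwargs": {
  "deltas": [
    [[0, 0, -0.3, 0, 0, 0], [0, 0, -0.8, 0, 0, 0], [0, 0, -0.8, 0, 0, 0], [0, 0, -0.8, 0, 0, 0]]
  ]
}}

```text
time: 19.95
position: [0.5597, -0.1569, 0.1286]
tcp_rot: [2.847, 1.321, 0.003]
wrist_force: [-0.0, 0.4, -0.9]
finger_gap: 0.0641
grasp_force: 0.0
```

```bash
cat >> h.py <<'E'
def dots(d,z=.067,tol=3):
    """dot centres on the lids, world xy"""
    h=cv2.cvtColor(d["image"],cv2.COLOR_RGB2HSV).astype(int);out={}
    for n,h0,X in(("blue",110,(.6104,-.1342,z)),("red",0,(.5706,-.1003,z)),("green",75,(.5600,-.154,z))):
        dh=abs((h[...,0]-h0+90)%180-90);m=((dh<15)&(h[...,1]>90)).astype(np.uint8)
        k=np.zeros_like(m);c=w2px(d,X)[0];q=w2px(d,np.array(X)+[.02,0,0])[0];cv2.circle(k,tuple(int(i) for i in c),int(np.hypot(*(q-c))),1,-1)
        cs,_=cv2.findContours(m&k,cv2.RETR_EXTERNAL,cv2.CHAIN_APPROX_NONE)
        c=max(cs,key=cv2.contourArea);M=cv2.moments(c);out[n]=px2w(d,M["m10"]/M["m00"],M["m01"]/M["m00"],z)[:2]
        print(n,out[n].round(4),cv2.contourArea(c))
    for a,b in(("blue","red"),("blue","green"),("red","green")):
        v=out[b]-out[a];print(a,b,round(1e3*np.hypot(*v),2),round(np.degrees(np.arctan2(v[1],v[0])),1))
    return out
E
python3 - <<'E'
from h import *
s,p,psi,z=pose();print(s["time"],p,psi,z,s["finger_gap"],s["wrist_force"])
d=grab("wrist","pics/w4.png");dots(d)
plan(p,psi,[(.5703,-.1003,.13,-5),(.5703,-.1003,.13,19.8),(.5703,-.1003,.0455,19.8)],3)
E
```

```text
19.95 [ 0.55971755 -0.15685307  0.12861672] -40.21847030510704 [ 0.0030751  -0.00190176 -0.99999346] 0.06409193206620784 [-0.0393689   0.38127252 -0.87362592]
blue [ 0.6119 -0.134 ] 1267.0
red [ 0.5697 -0.1002] 1303.0
green [ 0.5615 -0.1556] 947.0
blue red 54.05 141.4
blue green 54.83 -156.8
red green 55.97 -98.4
[0.5, -0.284, -0.014] turn -0.783 
[0.0, -0.0, 0.0] turn -0.551 
[0.0, -0.0, 0.845] turn 0.0
```

{"fn": "step_arm", "kwargs": {
  "deltas": [
    [[0.25, -0.14, 0, 0, 0, -0.35], [0.5, -0.284, 0, 0, 0, -0.783], [0.5, -0.284, 0, 0, 0, -0.783], [0.5, -0.284, 0, 0, 0, -0.783], [0.5, -0.284, 0, 0, 0, -0.783]]
  ],
  "jaw": 0.7
}}

```text
time: 20.5
position: [0.5682, -0.0996, 0.1253]
tcp_rot: [-2.312, -2.123, 0.002]
wrist_force: [0.2, 0.6, -0.8]
finger_gap: 0.0728
grasp_force: 0.0
```

{"fn": "step_arm", "kwargs": {
  "deltas": [
    [[0, 0, 0, 0, 0, -0.3], [0, 0, 0, 0, 0, -0.551], [0, 0, 0, 0, 0, -0.551], [0, 0, 0, 0, 0, -0.551], [0, 0, 0, 0, 0, -0.551]]
  ]
}}

```text
time: 21.0
position: [0.5688, -0.1002, 0.1261]
tcp_rot: [-1.812, -2.565, 0.0]
wrist_force: [-0.2, 0.1, -0.9]
finger_gap: 0.0727
grasp_force: 0.0
```

Run:
```python
from h import *
s,p,psi,z=pose();print(s["time"],p,psi,z,s["finger_gap"],s["wrist_force"])
d=grab("wrist","pics/w5.png");dots(d)
plan(p,psi,[(.5698,-.1002,.0465,19.8)],3)
```

```text
21.0 [ 0.56875138 -0.10020995  0.12614763] 19.52332468007062 [-1.23994568e-03  5.04636701e-04 -9.99999104e-01] 0.07274347675825972 [-0.19731163  0.14356889 -0.9293323 ]
blue [ 0.6117 -0.1339] 823.5
red [ 0.5694 -0.1001] 1074.5
green [ 0.5612 -0.1554] 736.5
blue red 54.09 141.4
blue green 54.9 -156.9
red green 55.94 -98.5
[-0.003, 0.01, 0.796] turn -0.006
```

{"fn": "step_arm", "kwargs": {
  "deltas": [
    [[-0.003, 0.01, 0.3, 0, 0, -0.006], [-0.003, 0.01, 0.7, 0, 0, -0.006], [-0.003, 0.01, 0.796, 0, 0, -0.006], [-0.003, 0.01, 0.796, 0, 0, -0.006], [-0.003, 0.01, 0.796, 0, 0, -0.006]]
  ]
}}

```text
time: 21.55
position: [0.5713, -0.0997, 0.0486]
tcp_rot: [1.8, 2.573, 0.001]
wrist_force: [0.4, 0.4, -0.1]
finger_gap: 0.0725
grasp_force: 0.0
```

{"fn": "step_arm", "kwargs": {
  "deltas": [
    [[0, 0, 0, 0, 0, 0], [0, 0, 0, 0, 0, 0], [0, 0, 0, 0, 0, 0], [0, 0, 0, 0, 0, 0], [0, 0, 0, 0, 0, 0]]
  ],
  "jaw": -1,
  "newtons": 25
}}

```text
time: 22.05
position: [0.5715, -0.1001, 0.0491]
tcp_rot: [1.799, 2.572, 0.001]
wrist_force: [-1.0, -1.0, 6.8]
finger_gap: 0.0516
grasp_force: 28.1
```

{"fn": "step_arm", "kwargs": {
  "deltas": [
    [[-0.01, 0.014, 0, 0, 0, 0], [-0.019, 0.028, 0, 0, 0, 0], [-0.019, 0.028, 0, 0, 0, 0], [-0.019, 0.028, 0, 0, 0, 0], [-0.019, 0.028, 0, 0, 0, 0]]
  ]
}}

```text
time: 22.55
position: [0.5731, -0.1004, 0.0491]
tcp_rot: [-1.8, -2.574, 0.003]
wrist_force: [-6.8, -0.3, 12.7]
finger_gap: 0.0519
grasp_force: 29.0
```

Run:
```python
from h import *
s,p,psi,z=pose();print(s["time"],p,psi,z,s["finger_gap"],s["wrist_force"])
d=grab("wrist","pics/w6.png");dots(d)
```

```text
22.55 [ 0.5731204  -0.10036367  0.04914778] 20.08876129622058 [-0.00147325 -0.00104122 -0.99999837] 0.051870661009551754 [-6.83714548 -0.28600815 12.74305393]Traceback (most recent call last):
  File "<stdin>", line 3, in <module>
  File "h.py", line 46, in dots
    c=max(cs,key=cv2.contourArea);M=cv2.moments(c);out[n]=px2w(d,M["m10"]/M["m00"],M["m01"]/M["m00"],z)[:2]
                                                                 ~~~~~~~~^~~~~~~~~
ZeroDivisionError: float division by zero
```

View pics/w6.png

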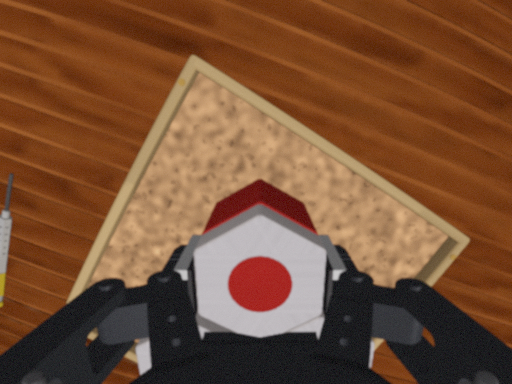

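The picture shows red held upright in the jaws, dot at (260,284), with its neighbours hidden under the gripper. The 7 N lateral push means red is in contact with blue. I release and look from above.

{"fn": "step_arm", "kwargs": {
  "deltas": [
    [[0, 0, -0.01, 0, 0, 0], [0, 0, -0.01, 0, 0, 0], [0, 0, -0.01, 0, 0, 0], [0, 0, -0.01, 0, 0, 0]]
  ],
  "jaw": 0.7
}}

```text
time: 23.0
position: [0.5736, -0.1009, 0.0482]
tcp_rot: [-1.8, -2.575, 0.0]
wrist_force: [-0.5, 1.0, -0.0]
finger_gap: 0.0725
grasp_force: 0.0
```

{"fn": "step_arm", "kwargs": {
  "deltas": [
    [[0, 0, -0.15, 0, 0, 0], [0, 0, -0.4, 0, 0, 0], [0, 0, -0.8, 0, 0, 0], [0, 0, -0.8, 0, 0, 0]]
  ]
}}

```text
time: 23.4
position: [0.5773, -0.1003, 0.1344]
tcp_rot: [1.794, 2.568, 0.006]
wrist_force: [1.0, 0.9, 1.1]
finger_gap: 0.0727
grasp_force: 0.0
```

{"fn": "step_arm", "kwargs": {
  "deltas": [
    [[-0.3, -0.26, 0, 0, 0, 0.4], [-0.3, -0.26, 0, 0, 0, 0.75], [-0.3, -0.26, 0, 0, 0, 0.75], [-0.3, -0.26, 0, 0, 0, 0.75], [-0.3, -0.26, 0, 0, 0, 0.75]]
  ]
}}

```text
time: 23.9
position: [0.5596, -0.1378, 0.1289]
tcp_rot: [2.469, 1.941, -0.0]
wrist_force: [-0.0, -0.2, 0.1]
finger_gap: 0.0724
grasp_force: 0.0
```

Run:
```python
from h import *
s,p,psi,z=pose();print(s["time"],p,psi,z,s["finger_gap"],s["wrist_force"])
d=grab("wrist","pics/w7.png");dots(d)
plan(p,psi,[(.5597,-.156,.127,-40.2),(.5597,-.156,.048,-40.2)],3)
```

```text
23.9 [ 0.55961352 -0.13784163  0.12893984] -13.670384100795083 [ 5.90797821e-04 -8.12268397e-04 -9.99999496e-01] 0.07238164827001692 [-0.00435095 -0.22556734  0.13050703]
blue [ 0.6119 -0.1339] 1067.0
red [ 0.5728 -0.0998] 1248.0
green [ 0.5614 -0.1555] 855.0
blue red 51.91 138.8
blue green 54.92 -156.9
red green 56.94 -101.6
[-0.176, 0.044, 0.019] turn 0.59 
[-0.0, -0.0, 0.79] turn -0.0
```

View pics/w7.png

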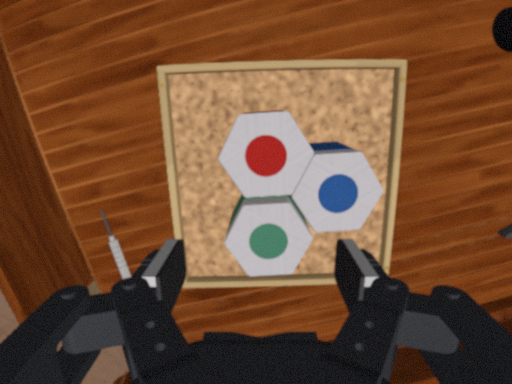

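Red and blue now touch: the centres are 51.9 mm apart, with about 0.9 mm of sliding offset along the face. Green (dot at (268,240)) stands about 3 to 4 mm off both. Now I grip green and nest it.

Run:
```python
from h import *
s,p,psi,z=pose()
plan(p,psi,[(.5614,-.1555,.127,-40.2),(.5614,-.1555,.05,-40.2),(.5634,-.1514,.05,-40.2)],3)
```

```text
[-0.168, 0.059, 0.018] turn 0.594 
[-0.0, -0.0, 0.77] turn -0.0 
[0.044, -0.011, 0.0] turn -0.0
```

{"fn": "step_arm", "kwargs": {
  "deltas": [
    [[-0.168, 0.059, 0.018, 0, 0, 0.3], [-0.168, 0.059, 0.018, 0, 0, 0.594], [-0.168, 0.059, 0.018, 0, 0, 0.594], [-0.168, 0.059, 0.018, 0, 0, 0.594], [-0.168, 0.059, 0.018, 0, 0, 0.594]]
  ]
}}

```text
time: 24.45
position: [0.5613, -0.1553, 0.1266]
tcp_rot: [2.848, 1.325, -0.0]
wrist_force: [-0.3, 0.4, 0.7]
finger_gap: 0.0727
grasp_force: 0.0
```

{"fn": "step_arm", "kwargs": {
  "deltas": [
    [[0, 0, 0.3, 0, 0, 0], [0, 0, 0.65, 0, 0, 0], [0, 0, 0.77, 0, 0, 0], [0, 0, 0.77, 0, 0, 0], [0, 0, 0.77, 0, 0, 0]]
  ]
}}

```text
time: 24.95
position: [0.5621, -0.1554, 0.0505]
tcp_rot: [2.85, 1.32, 0.002]
wrist_force: [0.2, -0.7, 0.2]
finger_gap: 0.0727
grasp_force: 0.0
```

Run:
```python
from h import *
s,p,psi,z=pose();print(s["time"],p,psi,z,s["finger_gap"],s["wrist_force"])
plan(p,psi,[(.5614,-.1555,.05,-40.2)],3)
```

```text
24.95 [ 0.56207239 -0.15539567  0.05051773] -40.29621004232582 [ 1.28837153e-03  4.58823396e-05 -9.99999169e-01] 0.07274619869036876 [ 0.17870212 -0.68037783  0.22232584]
[-0.005, -0.004, 0.005] turn -0.002
```

{"fn": "step_arm", "kwargs": {
  "deltas": [
    [[-0.005, -0.004, 0, 0, 0, -0.002], [-0.005, -0.004, 0, 0, 0, -0.002], [-0.005, -0.004, 0, 0, 0, -0.002], [-0.005, -0.004, 0, 0, 0, -0.002], [-0.005, -0.004, -0.01, 0, 0, -0.002], [-0.005, -0.004, -0.01, 0, 0, -0.002]]
  ],
  "jaw": -1,
  "newtons": 25
}}

```text
time: 25.55
position: [0.5611, -0.1559, 0.0512]
tcp_rot: [2.85, 1.32, 0.001]
wrist_force: [-0.2, -1.0, 4.9]
finger_gap: 0.0514
grasp_force: 28.0
```

Run:
```python
from h import *
s,p,psi,z=pose();print(s["time"],p,psi,z,s["finger_gap"],s["wrist_force"])
```

```text
25.55 [ 0.56113458 -0.15586547  0.05123808] -40.2908021765487 [ 1.19716498e-03 -7.01675351e-04 -9.99999037e-01] 0.051437032368410456 [-0.24051592 -1.04742918  4.87308085]
```

{"fn": "step_arm", "kwargs": {
  "deltas": [
    [[0.015, -0.012, -0.005, 0, 0, 0], [0.03, -0.012, -0.005, 0, 0, 0], [0.042, -0.012, -0.005, 0, 0, 0], [0.042, -0.012, -0.005, 0, 0, 0], [0.042, -0.012, -0.005, 0, 0, 0]]
  ]
}}

```text
time: 26.05
position: [0.5621, -0.1527, 0.0513]
tcp_rot: [2.85, 1.319, -0.002]
wrist_force: [-1.5, -2.4, 5.1]
finger_gap: 0.0514
grasp_force: 28.1
```

Run:
```python
from h import *
s,p,psi,z=pose();print(s["time"],p,psi,z,s["finger_gap"],s["wrist_force"])
a=np.radians(-40.2);f=s["wrist_force"];print("tool x,y force",-np.sin(a)*f[0]+np.cos(a)*f[1],np.cos(a)*f[0]+np.sin(a)*f[1])
```

```text
26.05 [ 0.56209031 -0.15265336  0.05128342] -40.33230249490831 [-9.18654359e-04 -1.48479671e-03 -9.99998476e-01] 0.05144947382090197 [-1.53627574 -2.35344841  5.06189225]
tool x,y force -2.7891555354350817 0.34565005523897896
```

{"fn": "step_arm", "kwargs": {
  "deltas": [
    [[0.01, 0, 0, 0, 0, 0], [0.018, 0, 0, 0, 0, 0], [0.018, 0, 0, 0, 0, 0], [0.018, 0, 0, 0, 0, 0]]
  ]
}}

```text
time: 26.45
position: [0.563, -0.1516, 0.0513]
tcp_rot: [2.85, 1.319, -0.003]
wrist_force: [-3.8, -3.5, 5.9]
finger_gap: 0.0513
grasp_force: 28.3
```

Run:
```python
from h import *
s,p,psi,z=pose();print(s["time"],p,psi,z,s["finger_gap"],s["wrist_force"])
a=np.radians(-40.2);f=s["wrist_force"];print("tool x,y force",-np.sin(a)*f[0]+np.cos(a)*f[1],np.cos(a)*f[0]+np.sin(a)*f[1])
```

```text
26.45 [ 0.56298429 -0.15162022  0.05131616] -40.34572437836369 [-0.00146693 -0.0019441  -0.99999703] 0.051289975645910986 [-3.84182064 -3.53738307  5.94747109]
tool x,y force -5.18157180718294 -0.651136249308137
```

{"fn": "step_arm", "kwargs": {
  "deltas": [
    [[0, 0, -0.01, 0, 0, 0], [0, 0, -0.01, 0, 0, 0], [0, 0, -0.01, 0, 0, 0], [0, 0, -0.01, 0, 0, 0]]
  ],
  "jaw": 0.7
}}

```text
time: 26.85
position: [0.5635, -0.1499, 0.0517]
tcp_rot: [-2.85, -1.321, 0.0]
wrist_force: [-0.9, 0.3, 0.7]
finger_gap: 0.0723
grasp_force: 0.0
```

{"fn": "step_arm", "kwargs": {
  "deltas": [
    [[0, 0, -0.15, 0, 0, 0], [0, 0, -0.4, 0, 0, 0], [0, 0, -0.77, 0, 0, 0], [0, 0, -0.77, 0, 0, 0], [0, 0, -0.77, 0, 0, 0]]
  ]
}}

```text
time: 27.35
position: [0.5645, -0.1505, 0.1309]
tcp_rot: [2.848, 1.319, 0.003]
wrist_force: [-0.4, 0.1, -0.2]
finger_gap: 0.0724
grasp_force: 0.0
```

Run:
```python
from h import *
s,p,psi,z=pose();print(s["time"],p,psi,z)
d=grab("wrist","pics/w8.png");dots(d)
u,v=w2px(d,(.582,-.129,.067))[0].astype(int);im=d["image"][max(v-75,0):v+75,u-100:u+100,::-1]
cv2.imwrite("pics/w8c.png",cv2.resize(im,None,fx=4,fy=4,interpolation=2))
```

```text
27.35 [ 0.56450465 -0.15046998  0.13089707] -40.294143076453175 [ 0.00276318 -0.00147513 -0.99999509]
blue [ 0.6122 -0.134 ] 1194.5
red [ 0.5729 -0.0998] 1241.0
green [ 0.5633 -0.1518] 905.5
blue red 52.01 138.9
blue green 52.02 -159.9
red green 52.89 -100.5
```

View pics/w8c.png

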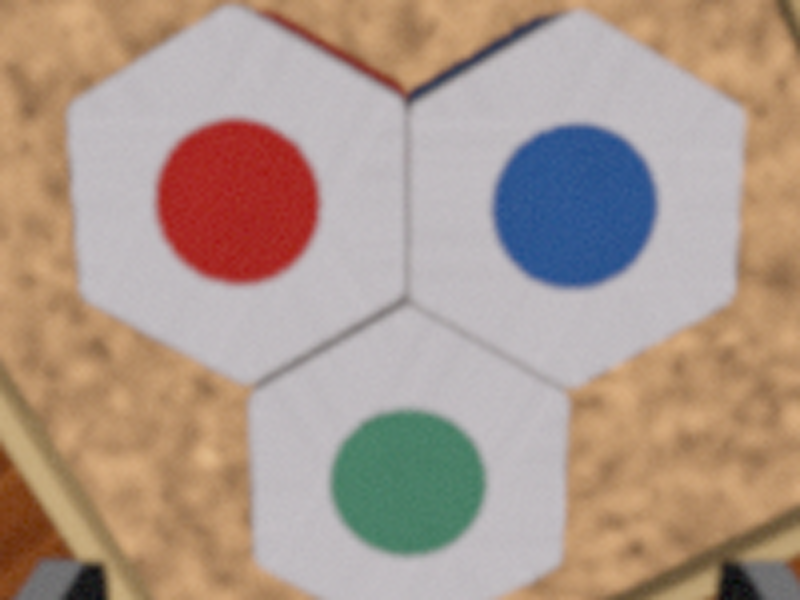

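All three edges now meet at one point, at about (407,300) in the crop. Red–blue and blue–green are closed, and a dark line of about 0.9 mm remains between red and green. I regrip red gently and slide it along blue's face onto green.

Run:
```python
from h import *
s,p,psi,z=pose()
plan(p,psi,[(.5729,-.0998,.13,-10.2),(.5729,-.0998,.13,19.8)],3)
```

```text
[0.446, -0.256, -0.004] turn -0.669 
[0.0, -0.0, -0.0] turn -0.666
```

{"fn": "step_arm", "kwargs": {
  "deltas": [
    [[0.25, -0.14, 0, 0, 0, -0.35], [0.446, -0.256, 0, 0, 0, -0.669], [0.446, -0.256, 0, 0, 0, -0.669], [0.446, -0.256, 0, 0, 0, -0.669], [0.446, -0.256, 0, 0, 0, -0.669]]
  ]
}}

```text
time: 27.9
position: [0.5721, -0.0995, 0.1279]
tcp_rot: [-2.408, -2.015, 0.002]
wrist_force: [0.2, 0.3, 0.0]
finger_gap: 0.0729
grasp_force: 0.0
```

{"fn": "step_arm", "kwargs": {
  "deltas": [
    [[0, 0, 0, 0, 0, -0.3], [0, 0, 0, 0, 0, -0.666], [0, 0, 0, 0, 0, -0.666], [0, 0, 0, 0, 0, -0.666], [0, 0, 0, 0, 0, -0.666]]
  ]
}}

```text
time: 28.4
position: [0.5723, -0.1, 0.1282]
tcp_rot: [-1.809, -2.567, 0.0]
wrist_force: [0.3, 0.1, 0.8]
finger_gap: 0.0729
grasp_force: 0.0
```

{"fn": "step_arm", "kwargs": {
  "deltas": [
    [[0, 0, 0.3, 0, 0, 0], [0, 0, 0.65, 0, 0, 0], [0, 0, 0.76, 0, 0, 0], [0, 0, 0.76, 0, 0, 0], [0, 0, 0.76, 0, 0, 0], [0, 0, 0.76, 0, 0, 0]]
  ]
}}

```text
time: 29.0
position: [0.5742, -0.0997, 0.0547]
tcp_rot: [1.806, 2.567, 0.002]
wrist_force: [0.7, 0.3, 0.7]
finger_gap: 0.0723
grasp_force: 0.0
```

Run:
```python
from h import *
s,p,psi,z=pose();print(s["time"],p,psi,z,s["finger_gap"],s["wrist_force"])
plan(p,psi,[(.5729,-.0998,.052,19.8)],3)
```

```text
29.0 [ 0.57416212 -0.09970361  0.05470255] 19.750943038825152 [ 2.62043779e-03 -6.54008911e-04 -9.99996353e-01] 0.07233951406255579 [0.73304812 0.25778923 0.73080767]
[0.003, -0.012, 0.027] turn -0.001
```

{"fn": "step_arm", "kwargs": {
  "deltas": [
    [[0, 0, 0.02, 0, 0, 0], [0, 0, 0.02, 0, 0, 0], [0, 0, 0.02, 0, 0, 0]]
  ]
}}

```text
time: 29.3
position: [0.5731, -0.0999, 0.0514]
tcp_rot: [1.807, 2.569, -0.0]
wrist_force: [-0.0, 0.2, -0.5]
finger_gap: 0.0725
grasp_force: 0.0
```

Run:
```python
from h import *
s,p,psi,z=pose();print(s["time"],p,psi,z,s["finger_gap"],s["wrist_force"])
plan(p,psi,[(.5727,-.0998,.052,19.8)],3)
```

```text
29.3 [ 0.57306539 -0.09989588  0.05139141] 19.767049799682294 [ 4.67812139e-04 -4.36231060e-04 -9.99999795e-01] 0.07246658092828377 [-0.01994345  0.18361663 -0.49285365]
[0.002, -0.003, -0.006] turn -0.001
```

{"fn": "step_arm", "kwargs": {
  "deltas": [
    [[0, -0.003, 0, 0, 0, 0], [0, -0.003, 0, 0, 0, 0], [0, -0.003, 0, 0, 0, 0], [0, -0.003, 0, 0, 0, 0], [0, -0.003, -0.015, 0, 0, 0], [0, -0.003, -0.015, 0, 0, 0]]
  ],
  "jaw": -1
}}

```text
time: 29.9
position: [0.5721, -0.0999, 0.0521]
tcp_rot: [-1.806, -2.569, 0.001]
wrist_force: [0.1, 0.5, -2.9]
finger_gap: 0.0517
grasp_force: 26.9
```

Run:
```python
from h import *
s,p,psi,z=pose();print(s["time"],p,psi,z,s["finger_gap"],s["wrist_force"])
plan(p,psi,[(p[0]-.00045,p[1]-.00085,p[2],psi)],4)
```

```text
29.9 [ 0.5721096  -0.09987063  0.05213254] 19.778071051416745 [-1.00864252e-03  3.19392498e-05 -9.99999491e-01] 0.05174716784690769 [ 0.08687803  0.54944495 -2.89402126]
[-0.0065, -0.0071, -0.0] turn -0.0
```

{"fn": "step_arm", "kwargs": {
  "deltas": [
    [[-0.005, 0.001, 0.003, 0, 0, 0], [-0.009, 0.001, 0.003, 0, 0, 0], [-0.009, 0.001, 0.003, 0, 0, 0], [-0.009, 0.001, 0.003, 0, 0, 0], [-0.009, 0.001, 0.01, 0, 0, 0], [-0.009, 0.001, 0.01, 0, 0, 0]]
  ]
}}

```text
time: 30.5
position: [0.5728, -0.1006, 0.0514]
tcp_rot: [-1.807, -2.57, 0.0]
wrist_force: [0.4, 0.3, -2.9]
finger_gap: 0.0517
grasp_force: 26.9
```

Run:
```python
from h import *
s,p,psi,z=pose();print(s["time"],p,psi,z,s["finger_gap"],s["wrist_force"])
```

```text
30.5 [ 0.57283194 -0.10055862  0.05136907] 19.78479833226925 [-3.79818208e-04  3.52993702e-05 -9.99999927e-01] 0.051692865348617126 [ 0.40142704  0.27625937 -2.85440282]
```

{"fn": "step_arm", "kwargs": {
  "deltas": [
    [[0, 0, 0, 0, 0, 0], [0, 0, 0, 0, 0, 0], [0, 0, 0, 0, 0, 0], [0, 0, 0, 0, 0, 0]]
  ],
  "jaw": 0.7
}}

```text
time: 30.9
position: [0.5733, -0.1008, 0.0518]
tcp_rot: [1.807, 2.569, 0.0]
wrist_force: [0.5, -0.0, 0.4]
finger_gap: 0.0724
grasp_force: 0.0
```

{"fn": "step_arm", "kwargs": {
  "deltas": [
    [[0, 0, -0.15, 0, 0, 0], [0, 0, -0.4, 0, 0, 0], [0, 0, -0.77, 0, 0, 0], [0, 0, -0.77, 0, 0, 0]]
  ]
}}

```text
time: 31.3
position: [0.5766, -0.1003, 0.1344]
tcp_rot: [1.802, 2.563, 0.005]
wrist_force: [1.1, -0.2, 0.8]
finger_gap: 0.0724
grasp_force: 0.0
```

{"fn": "step_arm", "kwargs": {
  "deltas": [
    [[-0.3, -0.26, 0, 0, 0, 0.4], [-0.5, -0.26, 0, 0, 0, 0.8], [-0.5, -0.26, 0, 0, 0, 0.9], [-0.5, -0.26, 0, 0, 0, 0.9], [-0.5, -0.26, 0, 0, 0, 0.9], [-0.5, -0.26, 0, 0, 0, 0.9]]
  ]
}}

```text
time: 31.9
position: [0.5656, -0.1564, 0.1291]
tcp_rot: [2.584, 1.785, -0.0]
wrist_force: [-0.4, 0.2, -0.4]
finger_gap: 0.0724
grasp_force: 0.0
```

Run:
```python
from h import *
s,p,psi,z=pose();print(s["time"],p,psi,z)
d=grab("wrist","pics/w9.png");dots(d)
u,v=w2px(d,(.582,-.129,.067))[0].astype(int);im=d["image"][max(v-75,0):v+75,u-100:u+100,::-1]
cv2.imwrite("pics/w9c.png",cv2.resize(im,None,fx=4,fy=4,interpolation=2))
```

```text
31.9 [ 0.56557659 -0.15644506  0.12907067] -20.720261652585513 [ 4.66500906e-04 -7.63827918e-04 -9.99999599e-01]
blue [ 0.6123 -0.1341] 1190.5
red [ 0.5727 -0.1005] 1321.5
green [ 0.5632 -0.1518] 951.5
blue red 51.95 139.8
blue green 52.24 -160.2
red green 52.12 -100.5
```

View pics/w9c.png

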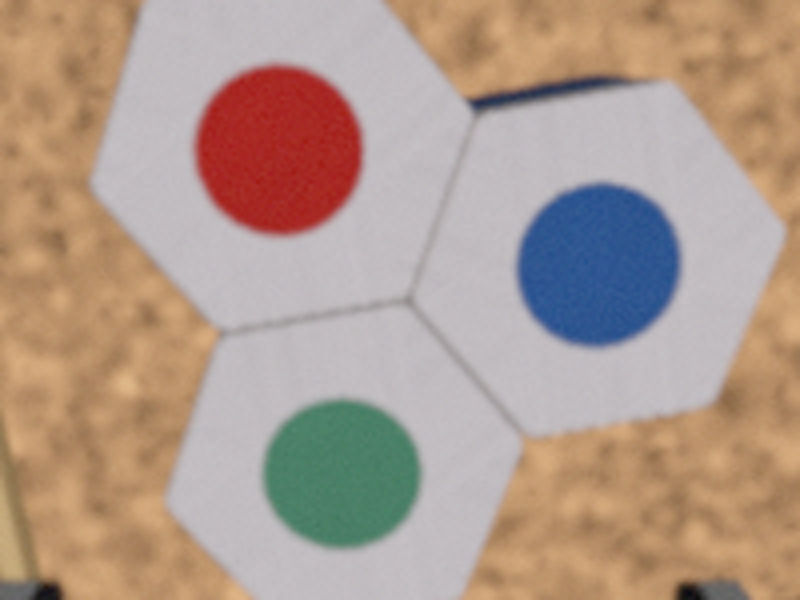

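The nest is closed: the centre distances are 51.95, 52.24 and 52.12 mm, and the corners meet at about (408,300) in the crop, which is (0.5827, -0.1288) in the world. Next is the pot.

Run:
```python
from h import *
s,p,psi,z=pose()
plan(p,psi,[(.53,-.07,.14,-20),(.49,.01,.14,-20),(.4588,.079,.12,-20),(.4588,.079,.08,-20)],2)
```

```text
[0.68, -0.64, -0.11] turn -0.013 
[0.62, -0.65, -0.0] turn 0.0 
[0.54, -0.52, 0.2] turn 0.0 
[0.0, -0.0, 0.4] turn 0.0
```

{"fn": "step_arm", "kwargs": {
  "deltas": [
    [[0, 0, -0.11, 0, 0, 0], [0.68, -0.64, -0.11, 0, 0, 0], [0.68, -0.64, -0.11, 0, 0, 0], [0.68, -0.64, -0.11, 0, 0, 0]]
  ],
  "jaw": 1
}}

```text
time: 32.35
position: [0.5281, -0.0631, 0.1406]
tcp_rot: [-2.574, -1.8, -0.0]
wrist_force: [0.5, 0.7, -0.2]
finger_gap: 0.0853
grasp_force: 0.0
```

{"fn": "step_arm", "kwargs": {
  "deltas": [
    [[0.62, -0.65, 0, 0, 0, 0], [0.62, -0.65, 0, 0, 0, 0], [0.62, -0.65, 0, 0, 0, 0]]
  ]
}}

```text
time: 32.65
position: [0.489, 0.0163, 0.1403]
tcp_rot: [2.575, 1.799, -0.001]
wrist_force: [-0.3, -0.7, -0.5]
finger_gap: 0.0852
grasp_force: 0.0
```

{"fn": "step_arm", "kwargs": {
  "deltas": [
    [[0.54, -0.52, 0.2, 0, 0, 0], [0.54, -0.52, 0.4, 0, 0, 0], [0.54, -0.52, 0.6, 0, 0, 0], [0.54, -0.52, 0.6, 0, 0, 0], [0.54, -0.52, 0.6, 0, 0, 0]]
  ]
}}

```text
time: 33.15
position: [0.462, 0.0791, 0.0801]
tcp_rot: [-2.584, -1.786, -0.001]
wrist_force: [0.1, -0.3, -0.7]
finger_gap: 0.0854
grasp_force: 0.0
```

Run:
```python
from h import *
s,p,psi,z=pose();print(s["time"],p,psi,z,s["finger_gap"])
d=grab("wrist","pics/w10.png")
hsv=cv2.cvtColor(d["image"],cv2.COLOR_RGB2HSV);m=((abs(hsv[...,0].astype(int)-26)<6)&(hsv[...,2]>150)&(hsv[...,1]>60)).astype(np.uint8)
cs,_=cv2.findContours(m,cv2.RETR_EXTERNAL,cv2.CHAIN_APPROX_NONE)
for c in sorted(cs,key=cv2.contourArea)[-2:]:
    (u,v),r=cv2.minEnclosingCircle(c);print(u,v,r,px2w(d,u,v,.028),cv2.contourArea(c))
print(w2px(d,(.4588,.079,.028)))
plan(p,psi,[(.4588,.079,.022,-20)],3)
```

```text
33.15 [0.4620444  0.07914564 0.08014093] -20.711313021489143 [ 2.37137627e-04  3.26073989e-04 -9.99999919e-01] 0.08541875743967058
246.94186401367188 222.5 43.084354400634766 [0.45505948 0.08194465 0.028     ] 5390.0
[[254.31733872 224.67082466]]
[-0.013, -0.03, 0.581] turn -0.016
```

View pics/w10.png

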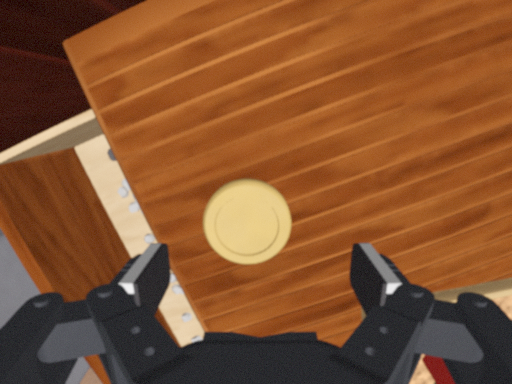

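The pot lid is centred at pixel (247,222), which is about (0.4555, 0.0817). It stands clear of everything else. I centre it with two grips.

Run:
```python
from h import *
s,p,psi,z=pose()
plan(p,psi,[(.4555,.0817,.022,-20.7)],3)
```

```text
[0.0, -0.076, 0.586] turn -0.001
```

{"fn": "step_arm", "kwargs": {
  "deltas": [
    [[0, -0.076, 0, 0, 0, 0], [0, -0.076, 0.3, 0, 0, 0], [0, -0.076, 0.575, 0, 0, 0], [0, -0.076, 0.575, 0, 0, 0], [0, -0.076, 0.575, 0, 0, 0]]
  ]
}}

```text
time: 33.7
position: [0.4544, 0.0824, 0.0228]
tcp_rot: [-2.585, -1.785, -0.0]
wrist_force: [0.2, 0.0, -0.4]
finger_gap: 0.0852
grasp_force: 0.0
```

{"fn": "step_arm", "kwargs": {
  "deltas": [
    [[0, 0, 0, 0, 0, 0], [0, 0, 0, 0, 0, 0], [0, 0, 0, 0, 0, 0], [0, 0, 0, 0, 0, 0], [0, 0, 0, 0, 0, 0]]
  ],
  "jaw": -1,
  "newtons": 20
}}

```text
time: 34.2
position: [0.4553, 0.0823, 0.0234]
tcp_rot: [2.583, 1.784, 0.002]
wrist_force: [-0.8, -0.4, 7.0]
finger_gap: 0.0548
grasp_force: 20.2
```

{"fn": "step_arm", "kwargs": {
  "deltas": [
    [[0, 0, 0, 0, 0, 0], [0, 0, 0, 0, 0, 0], [0, 0, 0, 0, 0, 0]]
  ],
  "jaw": 0.8
}}

```text
time: 34.5
position: [0.4541, 0.0822, 0.022]
tcp_rot: [2.585, 1.786, -0.0]
wrist_force: [0.2, -1.1, -0.0]
finger_gap: 0.0769
grasp_force: 0.0
```

{"fn": "step_arm", "kwargs": {
  "deltas": [
    [[0, 0, 0, 0, 0, -0.5], [0, 0, 0, 0, 0, -1], [0, 0, 0, 0, 0, -1], [0, 0, 0, 0, 0, -1], [0, 0, 0, 0, 0, -1], [0, 0, 0, 0, 0, -1]]
  ]
}}

```text
time: 35.1
position: [0.454, 0.0823, 0.0218]
tcp_rot: [-1.699, -2.642, -0.0]
wrist_force: [0.0, 0.3, -0.1]
finger_gap: 0.0765
grasp_force: 0.0
```

{"fn": "step_arm", "kwargs": {
  "deltas": [
    [[0, 0, 0, 0, 0, -0.5], [0, 0, 0, 0, 0, -1], [0, 0, 0, 0, 0, -1], [0, 0, 0, 0, 0, -1], [0, 0, 0, 0, 0, -1], [0, 0, 0, 0, 0, -1], [0, 0, 0, 0, 0, -1]]
  ]
}}

```text
time: 35.8
position: [0.454, 0.0823, 0.0218]
tcp_rot: [-0.565, -3.09, -0.001]
wrist_force: [0.9, 0.4, -0.6]
finger_gap: 0.0769
grasp_force: 0.0
```

{"fn": "step_arm", "kwargs": {
  "deltas": [
    [[0, 0, 0, 0, 0, 0], [0, 0, 0, 0, 0, 0], [0, 0, 0, 0, 0, 0], [0, 0, 0, 0, 0, 0], [0, 0, 0, 0, 0, 0]]
  ],
  "jaw": -1,
  "newtons": 20
}}

```text
time: 36.3
position: [0.4542, 0.0822, 0.0221]
tcp_rot: [0.565, 3.09, -0.001]
wrist_force: [-0.7, -0.8, 2.4]
finger_gap: 0.0547
grasp_force: 21.2
```

Run:
```python
from h import *
s,p,psi,z=pose();print(s["time"],p,psi,z,s["finger_gap"],s["wrist_force"])
plan(p,psi,[(p[0],p[1],.115,psi),(.51,.01,.14,psi),(.55,-.07,.14,psi),(.5827,-.1288,.14,psi)],2)
```

```text
36.3 [0.45421428 0.08222034 0.02210235] 69.26837822031536 [ 7.57102495e-05 -4.71514228e-04 -9.99999886e-01] 0.05467914230742865 [-0.73162164 -0.7586782   2.35627247]
[0.0, 0.0, -0.93] turn -0.0 
[-0.78, -0.48, -0.25] turn -0.0 
[-0.65, -0.6, 0.0] turn -0.0 
[-0.52, -0.44, 0.0] turn -0.0
```

{"fn": "step_arm", "kwargs": {
  "deltas": [
    [[0, 0, -0.3, 0, 0, 0], [0, 0, -0.93, 0, 0, 0], [0, 0, -0.93, 0, 0, 0], [0, 0, -0.93, 0, 0, 0]]
  ]
}}

```text
time: 36.7
position: [0.4559, 0.0821, 0.1169]
tcp_rot: [0.565, 3.085, -0.004]
wrist_force: [0.0, -0.5, -0.5]
finger_gap: 0.0552
grasp_force: 22.1
```

{"fn": "step_arm", "kwargs": {
  "deltas": [
    [[-0.4, -0.24, -0.25, 0, 0, 0], [-0.78, -0.48, -0.25, 0, 0, 0], [-0.78, -0.48, -0.25, 0, 0, 0]]
  ]
}}

```text
time: 37.0
position: [0.5129, 0.0028, 0.1384]
tcp_rot: [0.58, 3.087, -0.0]
wrist_force: [0.1, -0.1, -1.4]
finger_gap: 0.0547
grasp_force: 22.0
```

{"fn": "step_arm", "kwargs": {
  "deltas": [
    [[-0.35, -0.3, 0, 0, 0, 0], [-0.65, -0.6, 0, 0, 0, 0], [-0.65, -0.6, 0, 0, 0, 0]]
  ]
}}

```text
time: 37.3
position: [0.5503, -0.0766, 0.1369]
tcp_rot: [-0.58, -3.085, 0.001]
wrist_force: [-0.0, -0.9, -1.2]
finger_gap: 0.0548
grasp_force: 22.0
```

{"fn": "step_arm", "kwargs": {
  "deltas": [
    [[-0.3, -0.22, 0, 0, 0, 0], [-0.52, -0.44, 0, 0, 0, 0], [-0.52, -0.44, 0, 0, 0, 0], [-0.52, -0.44, 0, 0, 0, 0], [-0.52, -0.44, 0, 0, 0, 0]]
  ]
}}

```text
time: 37.8
position: [0.5818, -0.1271, 0.1386]
tcp_rot: [-0.562, -3.088, -0.002]
wrist_force: [0.2, 0.4, -0.5]
finger_gap: 0.0549
grasp_force: 22.0
```

Run:
```python
from h import *
s,p,psi,z=pose();print(s["time"],p,psi,z,s["finger_gap"],s["wrist_force"])
plan(p,psi,[(.5818,-.1285,.100,psi)],3)
```

```text
37.8 [ 0.58178202 -0.12705778  0.13861221] 69.38252452525636 [-0.00222695  0.00155974 -0.9999963 ] 0.05489427258043657 [ 0.18779829  0.36056719 -0.5022801 ]
[-0.005, -0.013, 0.386] turn -0.0
```

{"fn": "step_arm", "kwargs": {
  "deltas": [
    [[-0.005, -0.013, 0.15, 0, 0, 0], [-0.005, -0.013, 0.386, 0, 0, 0], [-0.005, -0.013, 0.386, 0, 0, 0], [-0.005, -0.013, 0.386, 0, 0, 0], [-0.005, -0.013, 0.386, 0, 0, 0], [-0.005, -0.013, 0.386, 0, 0, 0]]
  ]
}}

```text
time: 38.4
position: [0.5834, -0.1301, 0.1024]
tcp_rot: [0.564, 3.089, -0.0]
wrist_force: [-0.1, 0.3, -0.6]
finger_gap: 0.0547
grasp_force: 22.0
```

Run:
```python
from h import *
s,p,psi,z=pose();print(s["time"],p,psi,z,s["finger_gap"],s["wrist_force"])
plan(p,psi,[(.5818,-.1285,.0895,psi)],3)
```

```text
38.4 [ 0.58344579 -0.13007421  0.10241059] 69.29449119988546 [ 1.62695660e-03 -5.33691072e-04 -9.99998534e-01] 0.05465957214830162 [-0.14805769  0.33386869 -0.62212148]
[0.021, 0.009, 0.129] turn -0.0
```

{"fn": "step_arm", "kwargs": {
  "deltas": [
    [[0.021, 0.009, 0.06, 0, 0, 0], [0.021, 0.009, 0.08, 0, 0, 0], [0.021, 0.009, 0.1, 0, 0, 0], [0.021, 0.009, 0.1, 0, 0, 0], [0.021, 0.009, 0.1, 0, 0, 0]]
  ]
}}

```text
time: 38.9
position: [0.5811, -0.1287, 0.0914]
tcp_rot: [-0.565, -3.09, 0.0]
wrist_force: [-0.5, -0.3, -1.7]
finger_gap: 0.0544
grasp_force: 22.0
```

Run:
```python
from h import *
s,p,psi,z=pose();print(s["time"],p,psi,z,s["finger_gap"],s["wrist_force"])
plan(p,psi,[(.5818,-.1285,.0895,psi)],3)
```

```text
38.9 [ 0.58113774 -0.12866876  0.09135255] 69.27737554966316 [-5.12882492e-05 -1.07402766e-05 -9.99999999e-01] 0.054423178924215006 [-0.50350783 -0.27862573 -1.67158689]
[-0.006, 0.004, 0.019] turn -0.0
```

{"fn": "step_arm", "kwargs": {
  "deltas": [
    [[-0.006, 0.004, 0.01, 0, 0, 0], [-0.006, 0.004, 0.019, 0, 0, 0], [-0.006, 0.004, 0.019, 0, 0, 0], [-0.006, 0.004, 0.019, 0, 0, 0]]
  ]
}}

```text
time: 39.3
position: [0.5818, -0.1285, 0.0895]
tcp_rot: [-0.565, -3.09, 0.0]
wrist_force: [-0.6, -0.3, -0.7]
finger_gap: 0.0549
grasp_force: 22.0
```

Run:
```python
from h import *
s,p,psi,z=pose();print(s["time"],p,psi,z,s["finger_gap"],s["wrist_force"])
```

```text
39.3 [ 0.58183564 -0.12848761  0.08947111] 69.27928903705998 [-6.19907502e-05 -5.22077527e-06 -9.99999998e-01] 0.05490761656790125 [-0.58490716 -0.30981869 -0.66234096]
```

Now release, rise and look.

{"fn": "step_arm", "kwargs": {
  "deltas": [
    [[0, 0, 0.004, 0, 0, 0], [0, 0, 0.004, 0, 0, 0], [0, 0, 0.004, 0, 0, 0], [0, 0, 0.004, 0, 0, 0], [0, 0, 0.004, 0, 0, 0]]
  ],
  "jaw": 1
}}

```text
time: 39.8
position: [0.5819, -0.1285, 0.0891]
tcp_rot: [0.565, 3.09, -0.0]
wrist_force: [-0.6, 0.1, 0.3]
finger_gap: 0.0853
grasp_force: 0.0
```

{"fn": "step_arm", "kwargs": {
  "deltas": [
    [[0, 0, -0.15, 0, 0, 0], [0, 0, -0.4, 0, 0, 0], [0, 0, -0.8, 0, 0, 0], [0, 0, -0.8, 0, 0, 0], [0, 0, -0.8, 0, 0, 0], [0, 0, -0.8, 0, 0, 0]]
  ]
}}

```text
time: 40.4
position: [0.5814, -0.1287, 0.1688]
tcp_rot: [-0.565, -3.09, 0.001]
wrist_force: [-0.1, -0.3, 0.4]
finger_gap: 0.0857
grasp_force: 0.0
```

Run:
```python
from h import *
s,p,psi,z=pose();print(s["time"],p,psi,z)
d=grab("wrist","pics/w11.png")
for X in((.6123,-.1341,.067),(.5727,-.1005,.067),(.5632,-.1518,.067),(.5827,-.1288,.095)):print(w2px(d,X).round(1))
hsv=cv2.cvtColor(d["image"],cv2.COLOR_RGB2HSV);m=((abs(hsv[...,0].astype(int)-26)<6)&(hsv[...,2]>140)&(hsv[...,1]>60)).astype(np.uint8)
m=cv2.morphologyEx(m,cv2.MORPH_OPEN,np.ones((7,7),np.uint8))
k=np.zeros_like(m);c=w2px(d,(.5827,-.1288,.095))[0];cv2.circle(k,tuple(int(i) for i in c),70,1,-1)
cs,_=cv2.findContours(m&k,cv2.RETR_EXTERNAL,cv2.CHAIN_APPROX_NONE);c=max(cs,key=cv2.contourArea)
(u,v),r=cv2.minEnclosingCircle(c);print(u,v,r,px2w(d,u,v,.095))
```

```text
40.4 [ 0.5813623  -0.12869464  0.16878672] 69.26946999547906 [-9.00460886e-04 -3.70642635e-04 -9.99999526e-01]
[[267.8 236.6]]
[[291.3 176.9]]
[[223.8 188.7]]
[[261.1 213.4]]
261.1330261230469 222.4633026123047 6.850619316101074 [ 0.58892627 -0.13108941  0.095     ]
```

View pics/w11.png

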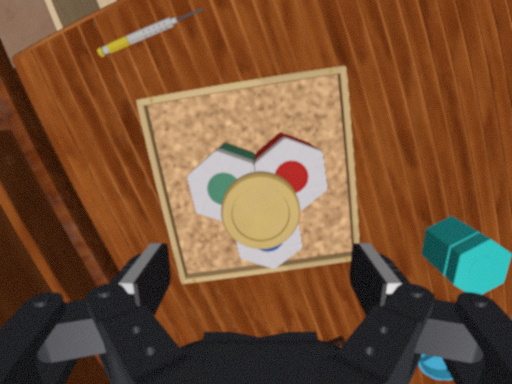

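The pot stands upright on the three lids, its centre at about (260,210) against a predicted meeting point at (261,213). I'll measure it properly.

Run:
```python
from h import *
d=env.get_image("wrist");im=d["image"]
dots_=None
hsv=cv2.cvtColor(im,cv2.COLOR_RGB2HSV);print(hsv[210,[230,250,270,290]],hsv[150,180:340:40])
g=cv2.GaussianBlur(cv2.cvtColor(im,cv2.COLOR_RGB2GRAY),(3,3),0)
# pot lid rim: GrabCut-free: hough on saturation
m=((abs(hsv[...,0].astype(int)-int(hsv[210,250,0]))<5)&(hsv[...,1]>hsv[210,250,1]*0.7)).astype(np.uint8)
k=np.zeros_like(m);cv2.circle(k,(261,211),48,1,-1);m=cv2.morphologyEx(m&k,cv2.MORPH_CLOSE,np.ones((7,7),np.uint8));m=cv2.morphologyEx(m,cv2.MORPH_OPEN,np.ones((9,9),np.uint8))
cs,_=cv2.findContours(m,cv2.RETR_EXTERNAL,cv2.CHAIN_APPROX_NONE);c=max(cs,key=cv2.contourArea)
print(cv2.fitEllipse(c),cv2.contourArea(c))
# model outline of lid top and lower rim at M, for comparison
t=np.linspace(0,2*np.pi,60)
for z,r in((.095,.028),(.081,.028)):
    P=w2px(d,np.c_[.5827+r*np.cos(t),-.1288+r*np.sin(t),0*t+z]);print(z,P.min(0).round(1),P.max(0).round(1))
x=cv2.HoughCircles(g,cv2.HOUGH_GRADIENT,1,5,param1=80,param2=15,minRadius=34,maxRadius=42);print(x[0][:6])
for h in x[0][:3]:print(px2w(d,h[0],h[1],.095))
```

```text
[[ 21 113 198]
 [ 21 110 204]
 [ 21 112 203]
 [ 21 116 198]] [[ 15 106 205]
 [ 45   8 129]
 [  5 188 114]
 [156   6 204]]
((260.1387634277344, 210.66549682617188), (75.23552703857422, 78.1756820678711), 87.91376495361328) 4614.0
0.095 [220.3 173.9] [302.  251.1]
0.081 [222.7 169.7] [299.5 242.8]
[[260.5 211.5  40.3]
 [262.5 216.5  41.4]
 [257.5 204.5  34.7]
 [264.5 204.5  35.8]
 [254.5 209.5  35.9]]
[ 0.58087024 -0.12855919  0.095     ]
[ 0.58474512 -0.12855517  0.095     ]
[ 0.57546079 -0.12869194  0.095     ]
```

```bash
python3 -c "
from station import env
print(env.finish_job(), env.read_state()['time'])"
```

```text
the job is handed in; nothing more can be done
the job is handed in; nothing more can be done
```

The job is handed in at about 40.5 s: the three canisters stand nested in the tray with centre distances of 52.0 to 52.2 mm (52 is touching), measured before the pot went on, and the pot stands upright on their lids within about 2 mm of the meeting point by the wrist camera.

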